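# Present a varnished door for inspection under raking light

## Robot

A 6-joint arm with a two-finger parallel gripper is mounted at the origin on the work surface. World frame = base frame: x ahead of the robot, y to its left, z up, the work surface at z = 0. Lengths are in mm, angles in degrees, forces in N, time in s.
With the tool pointing down it reaches from about 350 to 850 mm from the base axis. Payload 8.1 kg.
Tool frame: the origin (TCP) lies midway between the tips of the shut fingers; the grasp point (between the pads) lies 19 mm behind it; x points along the fingers, y is the direction in which the jaws open and shut, and the axes are right-handed (so a half turn about x gives the same grasp; the last joint's range is limited). The gripper opens to 85 mm and grips with 20 to 120 N. Pads are 22 mm wide; open, the fingers measure 114 mm over their backs; the gripper's body (76 mm by 85 mm) begins 54 mm behind the grasp point. The pads swing forward as they close: fully open they stand 13 mm farther back than shut.
Start: joints at [68.044, 7.471, 85.268, -0, 87.261, -4.893], TCP at [176.029, 573.602, 231.292] pointing down, gripper open.
Joint ranges: [-169.43, 169.43], [-51.17, 129.36], [1.28, 143.12], [-76.62, 256.62], [0, 156.53], [-152.29, 152.29]. Speed limits (degrees/s): [136.94, 136.94, 159.86, 180, 180, 180].

## Interface

Orientations are given as [roll, pitch, yaw] about the fixed x, y, z axes, in that order (R = Rz(yaw) Ry(pitch) Rx(roll)).
In Python, from bench import sense, snapshot, hand_in gives the robot as it stands.
- The arm moves only by the tool drive_tool, never from a script. Its argument "deltas" is a list of rows, each a list of 7 numbers: the closure in counts, from 0 (fully open) to 255 (shut), then the shift along the tool's x, y, z in m, then the turn, a rotation vector about the tool's x, y, z in rad. A call has exactly 10 rows; each row is the pose to reach, as a shift and turn from the pose commanded when the call began, along the tool's axes at that moment; what a row does not reach only later rows make up. A row lasts 1/12 s, in which the tool goes at most 41.7 mm and 7.16 degrees, less where a joint would pass 70% of its speed; a pose out of reach is approached as far as the arm can. A call with a gripper value outside its range is refused whole. The fingers move at their own pace and stop on an object; "squeeze" is the grip in N (left out, the last holds). Time passes only in rows, so rows that repeat a pose let the fingers close, or fill a call up. It gives the time, the measured TCP pose, the force and the opening at its end, in the units of the state.
- sense(): the state, without advancing time (a new reading comes with each control period).
- snapshot(name): name is "scene" or "top" or "wrist"; returns a dict with "frame" (480x640x3 uint8, blue, green, red), "fx", "fy", "cx", "cy" (pixels), "rvec" (rotation vector, rad) and "tvec" (3), from world to camera coordinates, as OpenCV has them. Camera axes: x right, y down, z forward; pixel columns grow to the right and rows downward; lengths in mm; the calibration is good to about 2 mm. A picture is of the moment at which its call begins. There is no depth.
- hand_in(): hands the job in, once; it reports no verdict.
The state is a dict: "time": time; "joint_pos": joint angles; "qd": joint speeds; "joint_efforts": joint torques, N m; "tool_pos": TCP position; "tcp_rot": TCP orientation; "ft_force": force on the tool from outside, world axes, zero at the start; "wrist_torque": the same for the moment, N m; "finger_gap": finger opening in mm.
Only numpy, scipy, OpenCV 4.12 (cv2) and the standard library are available. Lean on these libraries where they do the work, as an engineer would, in place of code of your own. Each camera call takes 0.05 s, during which the arm holds its last target.

## Task

A freshly varnished cabinet door is to be checked for runs: first swing the bench lamp's light bar in until it runs parallel to the side of the finishing board. Then lift the board by its handle until its pointer meets the index clip on the quadrant, and finish while holding it there, as it drops if let go. Keep off the wet door, and leave the index clip and the tin, dish, brush and sanding block as they are.

Things in the scene. Friction and masses are not known exactly. Their poses are not given: they have to be found in the camera images.
- easel: The finishing board's base: fixed wooden frame 320 mm deep (x), 360 mm wide (y), 44 mm high. Origin: centre of its underside on the bench. x points from the hinge edge (near the robot) to the far edge, within 0.25 rad of the robot's x; y left, z up. On its right side (y -175 mm) stands the steel quadrant, an upright arc of radius 200 mm about the hinge line.
- board: Tilting plywood board, 255 x 290 (wide) x 12 mm, 0.7 to 1 kg with the door; starts level. Origin: on the hinge line at the middle of its near edge, 130 mm nearer than the easel's origin, 52 mm above the bench. x: from hinge to free far edge, y: left along the hinge, z: normal of its top. It only turns on the hinge, free edge up, 0 to 77 degrees; nearly frictionless, it falls if let go.
- handle (a point): Middle of the board's handle, a steel D-handle of 14 mm round bar; straight grip 104 mm long, parallel to the hinge, on legs 120 mm apart. The point is on the bar's centre line, 237 mm from the hinge along the board, 58 mm out from its mid plane (52 mm above its top face). Space all round it; the bar can turn in the fingers as the board tilts.
- pointer (a point): The tip of the small steel pointer on the board's right edge: 200 mm from the hinge line, 164 mm right (-y) of the board's middle. It travels up the inner side of the quadrant as the board tilts.
- index (a point): The mark: dark steel clip (42 x 22 x 14 mm) with a black thumb screw, clamped on the quadrant. The point is where the pointer tip stands when it meets the clip: 200 mm from the hinge line, 164 mm right of the board's middle. Set anew each time, 24 to 57 degrees above level as seen from the hinge line.
- door (a point): The wet, dark varnished frame-and-panel cabinet door, 175 x 270 x 19 mm, held on the board by turn buttons. The point: centre of its upper face, 108 mm from the hinge along the board, 25 mm out from its mid plane; axes as the board's. Its far edge is 41 mm short of, and its face 33 mm below, the handle's centre line. Not to be touched.
- light_bar: Lamp's light bar: straight aluminium housing 30 mm wide, 24 mm high, 50 to 265 mm from its pivot. Origin: on the vertical pivot, mid height of the bar, 200 mm above the bench; x along the bar to its free end, z up. Swings level; stiff (3 N at the grip), stays where left. The lamp's foot is fixed, left of the easel. It starts swung out left by 0.7 to 1.25 rad and can go past parallel.
- bar_grip (a point): A point on the centre line of the light bar, 190 mm from the pivot.
- varnish_tin: Loose round metal tin, 86 mm across, 105 mm high, on the bench to the right. Origin: centre of its underside. Leave alone.
- stain_dish: Loose shallow steel dish, 110 mm across, 28 mm high, on the bench to the right. Origin: centre of its underside. Leave alone.
- cork_block: Loose cork sanding block, 110 x 60 x 32 mm, on the bench to the left. Origin: centre of its underside. Leave alone.
- brush: Loose varnish brush, 200 mm long, lying on the bench beyond the lamp, to the left. Origin: its underside. Leave alone.

How it is judged:
By the outcome, as a careful person would: the job done as asked, in the order asked, and still so for the second after the job is handed in, while the arm keeps its last pose, push and grip.
It also fails if it takes over 54 s, if anything falls off the work surface, if the arm or the gripper's body presses on something with over 40 N, if the wrist force passes 120 N, or if a joint passes its speed limit or range.

## Working session

There is one attempt and no reset: what is moved stays moved. The work goes in short steps, Python scripts to look and compute and a tool call to move; the robot and the scene stay as the last step left them, time stands still between calls to the robot, and variables do not carry over. Pictures are saved under pics/ and viewed, and the job is handed in when it is done.

Besides the shell and the picture viewer there is one more tool, called after "Emit:" as a command line: name --pt "numbers of a row" for each row, then --argument value for the rest. drive_tool: Moves the arm, as the interface text tells. Its arguments: {"type":"object","properties":{"deltas":{"type":"array","items":{"type":"array","items":{"type":"number"}}},"squeeze":{"type":"number"}},"required":["deltas"]}

```bash
ls; mkdir -p pics; cat > h.py <<'E'
import numpy as np,cv2
from bench import sense,snapshot,hand_in
from scipy.spatial.transform import Rotation as R
def snap(n,f):
    s=snapshot(n); cv2.imwrite('pics/'+f,s['frame'])
    np.savez('pics/'+f+'.npz',**s); return s
def load(f): return dict(np.load('pics/'+f+'.npz'))
def K(s): return np.array([[s['fx'],0,s['cx']],[0,s['fy'],s['cy']],[0,0,1.]])
def proj(s,P): return cv2.projectPoints(np.array(P,float).reshape(-1,3),np.array(s['rvec'],float),np.array(s['tvec'],float),K(s),None)[0].reshape(-1,2)
def ray(s,uv):
    Rm=cv2.Rodrigues(np.array(s['rvec'],float))[0]; t=np.array(s['tvec'],float).ravel()
    d=Rm.T@np.linalg.inv(K(s))@np.array([uv[0],uv[1],1.]); return -Rm.T@t,d
def atz(s,uv,z):
    c,d=ray(s,uv); return c+d*(z-c[2])/d[2]
E
python3 - <<'E'
from h import *
for n in ('scene','top','wrist'): 
    s=snap(n,n+'0.png'); print(n,ray(s,(320,240)))
print(sense())
E
```

```text
pics
scene (array([1041.82173063, -702.79704856,  924.724678  ]), array([-0.43555145,  0.58726051, -0.68232351]))
top (array([ 365.90081354,  -78.78024426, 1372.53766962]), array([ 0.15619971,  0.02792636, -0.98733653]))
wrist (array([109.18207958, 594.44185622, 373.4863815 ]), array([ 0.26613678, -0.07103107, -0.96138631]))
{'time': 0.15, 'joint_pos': array([ 6.80466874e+01,  7.50652231e+00,  8.53156993e+01, -1.67641018e-03,
        8.72601781e+01, -4.89399576e+00]), 'qd': array([ 0.00287515, -0.14768126, -0.18569829, -0.02637678, -0.02758772,
       -0.03361892]), 'joint_efforts': array([ 7.13829177e-04, -5.70069945e+01, -5.01153624e+01, -1.95925350e-04,
        9.77286865e-03, -5.07730647e-06]), 'tool_pos': array([175.85729197, 573.20973403, 230.464068  ]), 'tcp_rot': array([ -93.72989419,   89.91758334, -110.78912971]), 'ft_force': array([ 0.27784038, -0.3222918 , -0.0018315 ]), 'wrist_torque': array([0.04172809, 0.09072692, 0.00332767]), 'finger_gap': 85.23345529635158}
```

View pics/scene0.png

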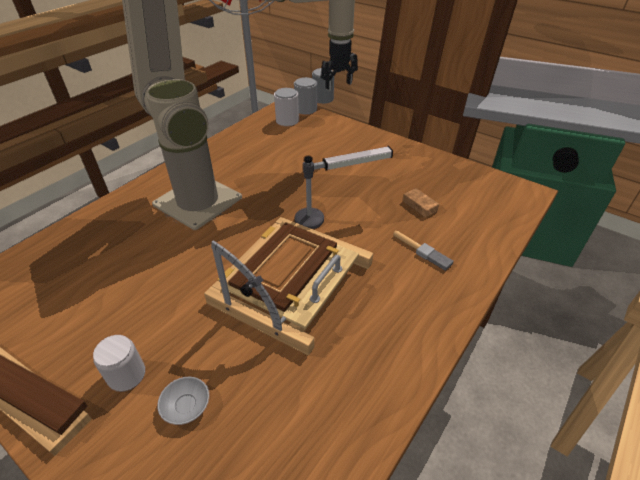

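View pics/top0.png

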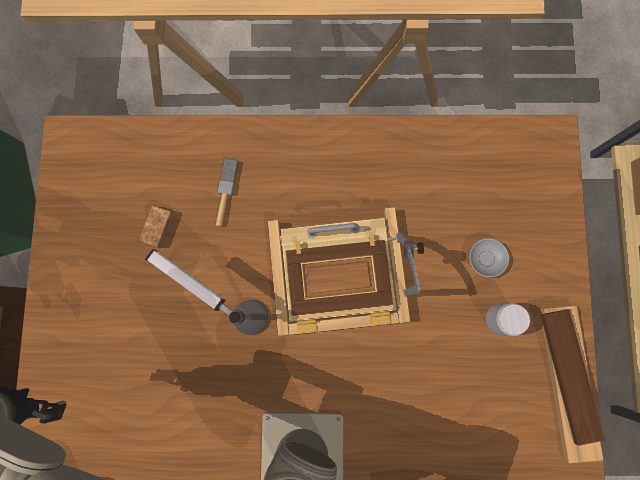

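View pics/wrist0.png

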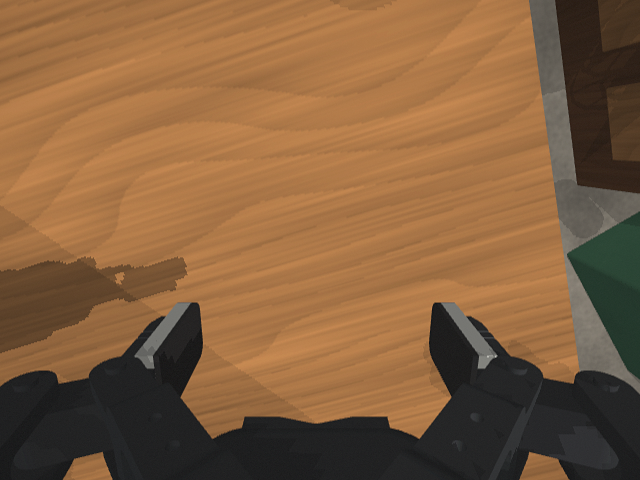

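Top: easel around (340,270), lamp pivot at (235,317) with its bar running to (150,255), clip and screw near (415,247), handle at (333,230). I'll zoom in for precise points.

```bash
python3 - <<'E'
import cv2
t=cv2.imread('pics/top0.png'); s=cv2.imread('pics/scene0.png')
cv2.imwrite('pics/tz.png',cv2.resize(t[200:345,255:455],(800,580),interpolation=cv2.INTER_CUBIC))
cv2.imwrite('pics/tl.png',cv2.resize(t[235:345,135:285],(800,587),interpolation=cv2.INTER_CUBIC))
cv2.imwrite('pics/sz.png',cv2.resize(s[210:360,195:395],(800,600),interpolation=cv2.INTER_CUBIC))
E
```

```text
(no output)
```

View pics/tz.png

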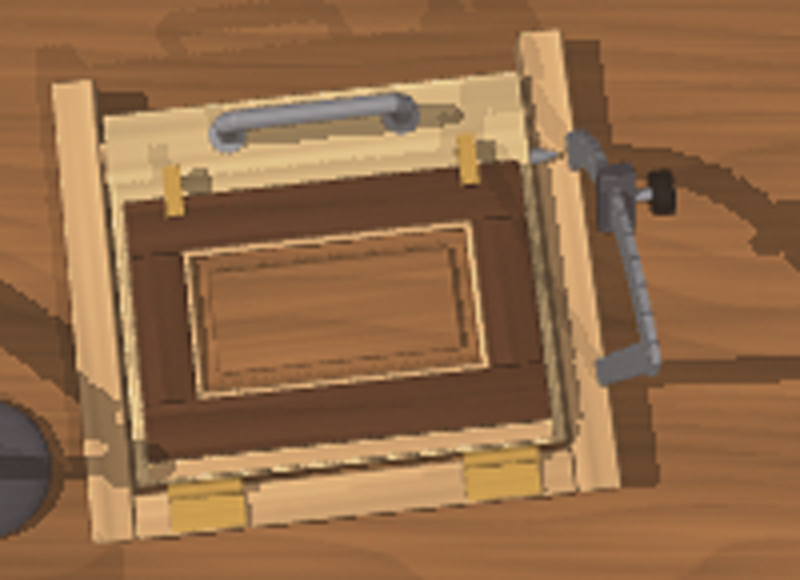

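View pics/tl.png

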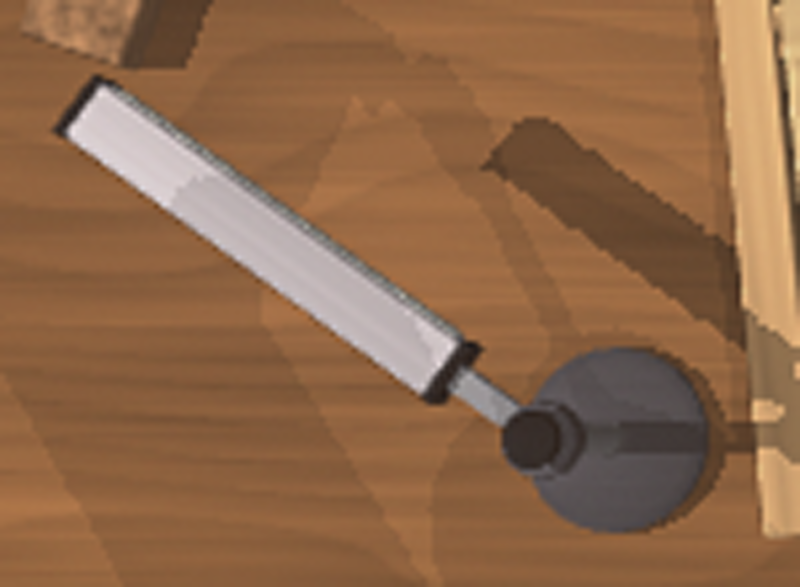

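View pics/sz.png

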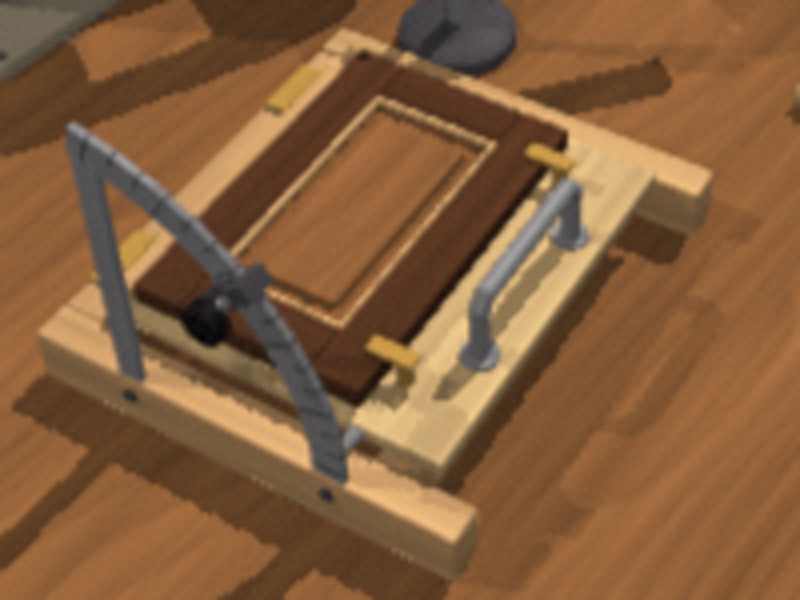

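```bash
cat > fit.py <<'E'
from h import *
from scipy.optimize import least_squares
t=load('top0.png'); s=load('scene0.png')
z4=lambda p:np.array(p)/4+[255,200]
zs=lambda p:np.array(p)/4+[195,210]
obj=np.array([[160,180,44],[160,-180,44],[-160,180,44],[-160,-180,44]],float)
top=z4([[52,85],[560,30],[95,541],[620,487]]); sc=zs([[711,175],[475,512],[340,30],[40,337]])
def T(p,o):
    c,n=np.cos(p[2]),np.sin(p[2]); return np.c_[p[0]+c*o[:,0]-n*o[:,1],p[1]+n*o[:,0]+c*o[:,1],o[:,2]]
f=lambda p:np.r_[(proj(t,T(p,obj))-top).ravel(),(proj(s,T(p,obj))-sc).ravel()]
r=least_squares(f,[500,0,0]); print(r.x,np.round(r.fun,1))
E=r.x
zl=lambda p:np.array(p)/5.333+[135,235]
ob=np.array([[265,-15,212],[265,15,212],[50,-15,212],[50,15,212]],float)
tb=zl([[97,76],[55,130],[482,347],[435,403]])
g=lambda p:(proj(t,T(p,ob))-tb).ravel()
r2=least_squares(g,[500,200,1]); print(r2.x,np.round(r2.fun,1)); L=r2.x
if __name__=='__main__':
    im=s['frame'].copy()
    for q in proj(s,T(L,np.r_[ob,ob-[0,0,24],[[0,0,200]]])): cv2.circle(im,tuple(int(round(v*1)) for v in q),1,(0,0,255),-1)
    cv2.imwrite('pics/chk.png',cv2.resize(im[130:240,270:410],(800,628))[:600])
    # index angle
    for a in range(24,58,3):
        ar=np.radians(a); o=np.array([[-130+200*np.cos(ar),-164,52+200*np.sin(ar)]]); o2=o+[[0,-11,0]]
        print(a,(proj(s,T(E,o))[0]-[195,210])*4,(proj(t,T(E,o))[0]-[255,200])*4)
    B=np.array([[0,0,52]]);print('hinge',T(E,np.array([[-130,0,52.]])),'handle',T(E,np.array([[107,0,110.]])))
    o=np.array([[107,52,110],[107,-52,110],[70,-164,52]]);print((proj(s,T(E,o))-[195,210])*4,(proj(t,T(E,o))-[255,200])*4)
E
python3 fit.py
```

```text
[ 4.93519467e+02 -8.80166049e+01  1.28989419e-01] [-2.1 -0.3 -1.6 -2.  -1.   1.2  0.2 -1.3  0.8 -3.1 -3.4  6.2 -0.4 -2.
 -0.8 -1.4]
[362.70817302 148.70754532   0.97895708] [ 0.3  0.3  0.7  0.3 -1.2 -0.3  0.2 -0.3]
24 [312.96587839 351.16127455] [569.71772112 154.5482226 ]
27 [305.25551432 337.68014117] [572.66021779 159.0920775 ]
30 [296.79618014 324.03037377] [575.70813098 164.52386776]
33 [287.609916   310.26170132] [578.85419466 170.84760673]
36 [277.72293118 296.42563701] [582.09040332 178.0638288 ]
39 [267.16556288 282.57516506] [585.40800704 186.16931585]
42 [255.97218756 268.76439699] [588.79751424 195.15683692]
45 [244.18108377 255.04820125] [592.24870294 205.01490671]
48 [231.83424653 241.48181071] [595.75064126 215.72756902]
51 [218.97715423 228.1204136 ] [599.29171776 227.27421093]
54 [205.65849001 215.01873363] [602.85968218 239.62941418]
57 [191.92982097 202.23060573] [606.4416969  252.76284951]
hinge [[ 364.59945631 -104.73876789   52.        ]] handle [[599.63055349 -74.25297843 110.        ]]
[[568.03738987 181.98602579]
 [489.85042513 285.94604565]
 [346.37665605 447.74845411]] [[229.71891685 119.11387627]
 [385.49759915 100.21777877]
 [550.61467311 148.75642598]]
```

```bash
sleep 1
```

```text
(no output)
```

View pics/chk.png

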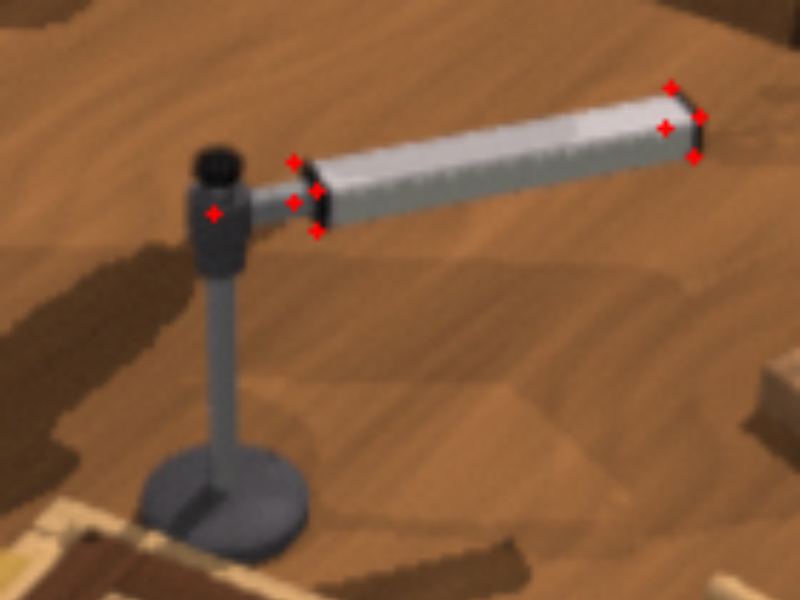

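```bash
sed -i 's/\[475,512\]/[445,548]/' fit.py; python3 fit.py; cat >> h.py <<'E'
import json
def getc():
    d=json.load(open('cmd.json')); return np.array(d['p']),np.array(d['R'])
def setc(p,Rm): json.dump({'p':list(map(float,p)),'R':np.array(Rm).tolist()},open('cmd.json','w'))
def delta(p,Rm):
    p0,R0=getc(); return np.r_[R0.T@(np.array(p)-p0)/1000,R.from_matrix(R0.T@Rm).as_rotvec()]
def apply(d):  # record a final row sent (6 numbers)
    p0,R0=getc(); d=np.array(d); p=p0+R0@d[:3]*1000; Rm=R0@R.from_rotvec(d[3:]).as_matrix(); setc(p,Rm); return p
def down(yaw): # jaw y axis at yaw rad
    x=np.array([0,0,-1.]);y=np.array([np.cos(yaw),np.sin(yaw),0]); return np.c_[x,y,np.cross(x,y)]
E
python3 - <<'E'
from h import *
s=sense(); Rm=R.from_euler('xyz',s['tcp_rot'],degrees=True).as_matrix(); print(Rm.round(3)); print(np.degrees(np.arctan2(Rm[1,1],Rm[0,1])))
E
```

```text
[ 4.93657950e+02 -9.26943225e+01  1.12795606e-01] [ 0.4 -1.4  1.2 -1.1 -0.3  0.1  1.2 -0.1  0.5 -1.3  1.3 -1.1 -0.1 -1.4
 -2.3 -1.4]
[362.70817302 148.70754532   0.97895708] [ 0.3  0.3  0.7  0.3 -1.2 -0.3  0.2 -0.3]
24 [303.17340197 355.53649949] [578.8512661  158.26980978]
27 [295.46979745 341.96024521] [581.75561189 162.85848812]
30 [287.02757733 328.20463883] [584.75117273 168.33707704]
33 [277.86908883 314.31991875] [587.83050711 174.70949332]
36 [268.02081855 300.35816147] [590.98548475 181.97616194]
39 [257.51334466 286.37296276] [594.20728646 190.13374208]
42 [246.38124157 272.41908752] [597.48641158 199.17486658]
45 [234.66293607 258.55209253] [600.81269362 209.08790034]
48 [222.40051519 244.82792671] [604.17532492 219.8567238 ]
51 [209.63948697 231.30251452] [607.56289069 231.46054735]
54 [196.42849625 218.03132857] [610.96341302 243.87376308]
57 [182.81899884 205.06895794] [614.36440492 257.06583976]
hinge [[ 364.48405844 -107.3266776    52.        ]] handle [[599.97799867 -80.65076865 110.        ]]
[[563.98000472 188.23124972]
 [482.87806935 291.94374782]
 [336.86075331 452.45856296]] [[239.23272973 117.41627727]
 [395.3176599  101.00149598]
 [559.57625092 152.19828292]]
[[-0.001  0.293  0.956]
 [-0.001  0.956 -0.293]
 [-1.    -0.001 -0.   ]]
72.94076833460502
```

```bash
python3 - <<'E'
from h import *
from fit import E,L,T,t,top,obj,least_squares
print('top only', least_squares(lambda p:(proj(t,T(p,obj))-top).ravel(),E).x)
setc([176.029,573.602,231.292],down(np.radians(72.937)))
g=L[:2]+190*np.array([np.cos(L[2]),np.sin(L[2])])
print(g)
print(delta([*g,245],down(L[2]+np.pi/2)).round(4))
E
```

```text
[ 4.93657950e+02 -9.26943225e+01  1.12795606e-01] [ 0.4 -1.4  1.2 -1.1 -0.3  0.1  1.2 -0.1  0.5 -1.3  1.3 -1.1 -0.1 -1.4
 -2.3 -1.4]
[362.70817302 148.70754532   0.97895708] [ 0.3  0.3  0.7  0.3 -1.2 -0.3  0.2 -0.3]
top only [ 4.91991325e+02 -9.09918651e+01  1.15326289e-01]
[468.70696586 306.39158357]
[-0.0137 -0.1696  0.3582 -1.2768  0.      0.    ]
```

Emit:
drive_tool --pt "0 -0.0137 -0.1696 0.3582 -1.277 0 0" --pt "0 -0.0137 -0.1696 0.3582 -1.277 0 0" --pt "0 -0.0137 -0.1696 0.3582 -1.277 0 0" --pt "0 -0.0137 -0.1696 0.3582 -1.277 0 0" --pt "0 -0.0137 -0.1696 0.3582 -1.277 0 0" --pt "0 -0.0137 -0.1696 0.3582 -1.277 0 0" --pt "0 -0.0137 -0.1696 0.3582 -1.277 0 0" --pt "0 -0.0137 -0.1696 0.3582 -1.277 0 0" --pt "0 -0.0137 -0.1696 0.3582 -1.277 0 0" --pt "0 -0.0137 -0.1696 0.3582 -1.277 0 0" --squeeze 20

```text
time: 0.98
tool_pos: [460.8, 313.1, 244.5]
tcp_rot: [138.5, 90.0, -172.1]
ft_force: [-0.4, 0.4, -0.6]
finger_gap: 85.7
```

```bash
cat > mk.py <<'E'
from h import *
def meas():
    s=sense(); return s['tool_pos'],R.from_euler('xyz',s['tcp_rot'],degrees=True).as_matrix(),s
E
python3 - <<'E'
from mk import *
from fit import L
f=71.6/73.17
d=np.array([-.0137,-.1696,.3582,-1.277,0,0])*f
print('cmd',apply(d)); p,Rm,s=meas(); print(p,np.degrees(np.arctan2(Rm[1,1],Rm[0,1])),s['qd'],s['joint_pos'])
p0,R0=getc();print(np.degrees(np.arctan2(R0[1,1],R0[0,1])))
im=snap('wrist','w1.png')['frame']
g=L[:2]+190*np.array([np.cos(L[2]),np.sin(L[2])])
print(delta([*g,245],down(L[2]+np.pi/2)).round(4))
print(delta([*g,177],down(L[2]+np.pi/2)).round(4))
E
```

```text
[ 4.93657950e+02 -9.26943225e+01  1.12795606e-01] [ 0.4 -1.4  1.2 -1.1 -0.3  0.1  1.2 -0.1  0.5 -1.3  1.3 -1.1 -0.1 -1.4
 -2.3 -1.4]
[362.70817302 148.70754532   0.97895708] [ 0.3  0.3  0.7  0.3 -1.2 -0.3  0.2 -0.3]
cmd [462.41770276 312.09731266 244.69804073]
[460.83381586 313.14130081 244.45669435] 139.33068764580273 [ -46.12385268   14.17481517  -15.81970086    0.23565686    1.49342122
 -125.04468956] [ 2.89203596e+01  5.50785634e-01  9.11425713e+01  5.35751036e-03
  8.83205528e+01 -1.10410487e+02]
144.53378102194284
[-0.0003 -0.0084 -0.001  -0.0272  0.      0.    ]
[ 0.0677 -0.0084 -0.001  -0.0272  0.      0.    ]
```

View pics/w1.png

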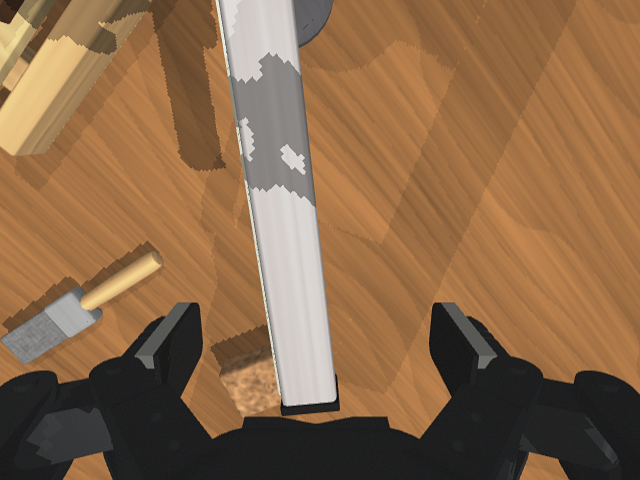

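Emit:
drive_tool --pt "0 0 -0.0084 -0.001 -0.027 0 0" --pt "0 0 -0.0084 -0.001 -0.027 0 0" --pt "0 0.03 -0.0084 -0.001 -0.027 0 0" --pt "0 0.068 -0.0084 -0.001 -0.027 0 0" --pt "0 0.068 -0.0084 -0.001 -0.027 0 0" --pt "255 0.068 -0.0084 -0.001 -0.027 0 0" --pt "255 0.068 -0.0084 -0.001 -0.027 0 0" --pt "255 0.068 -0.0084 -0.001 -0.027 0 0" --pt "255 0.068 -0.0084 -0.001 -0.027 0 0" --pt "255 0.068 -0.0084 -0.001 -0.027 0 0" --squeeze 30

```text
time: 1.87
tool_pos: [467.1, 309.1, 179.4]
tcp_rot: [-29.8, 89.7, 20.8]
ft_force: [0.1, -1.9, 6.0]
finger_gap: 31.1
```

```bash
python3 - <<'E' | tail -25
from mk import *
from fit import L
print('cmd',apply([.068,-.0084,-.001,-.027,0,0])); p,Rm,s=meas(); print(p,np.degrees(np.arctan2(Rm[1,1],Rm[0,1]))-90,np.degrees(L[2]))
p0,R0=getc(); a0=np.arctan2(*(p0[:2]-L[:2])[::-1]); r=np.linalg.norm(p0[:2]-L[:2]); y0=np.arctan2(R0[1,1],R0[0,1])-np.pi/2; print(a0,y0,r)
for k in range(1,21):
    a=a0+(0.114-a0)*k/20
    print(k,[round(float(v),4) for v in delta([*(L[:2]+r*np.array([np.cos(a),np.sin(a)])),p0[2]],down(a+np.pi/2))])
E
```

```text
-2.3 -1.4]
[362.70817302 148.70754532   0.97895708] [ 0.3  0.3  0.7  0.3 -1.2 -0.3  0.2 -0.3]
cmd [468.67892503 306.40898288 176.69804073]
[467.11529174 309.06531588 179.42025892] 50.56309935360321 56.09010919045514
0.9791306548313363 0.9787940323945006 189.99879917552855
1 [0.0, -0.0082, -0.0002, 0.0429, 0.0, 0.0]
2 [0.0, -0.0164, -0.0007, 0.0862, 0.0, 0.0]
3 [0.0, -0.0246, -0.0016, 0.1294, 0.0, 0.0]
4 [0.0, -0.0327, -0.0028, 0.1727, 0.0, 0.0]
5 [0.0, -0.0408, -0.0044, 0.2159, 0.0, 0.0]
6 [0.0, -0.0488, -0.0063, 0.2592, 0.0, 0.0]
7 [0.0, -0.0567, -0.0086, 0.3025, 0.0, 0.0]
8 [0.0, -0.0644, -0.0112, 0.3457, 0.0, 0.0]
9 [0.0, -0.0721, -0.0142, 0.389, 0.0, 0.0]
10 [0.0, -0.0797, -0.0175, 0.4322, 0.0, 0.0]
11 [0.0, -0.087, -0.0211, 0.4755, 0.0, 0.0]
12 [0.0, -0.0943, -0.025, 0.5187, 0.0, 0.0]
13 [0.0, -0.1013, -0.0292, 0.562, 0.0, 0.0]
14 [0.0, -0.1082, -0.0338, 0.6053, 0.0, 0.0]
15 [0.0, -0.1148, -0.0386, 0.6485, 0.0, 0.0]
16 [0.0, -0.1213, -0.0437, 0.6918, 0.0, 0.0]
17 [0.0, -0.1275, -0.0491, 0.735, 0.0, 0.0]
18 [0.0, -0.1335, -0.0547, 0.7783, 0.0, 0.0]
19 [0.0, -0.1392, -0.0606, 0.8215, 0.0, 0.0]
20 [0.0, -0.1446, -0.0667, 0.8648, 0.0, 0.0]
```

```bash
python3 - <<'E' | tail -25
from mk import *
p,Rm,s=meas(); print(p,s['qd'].round(2),s['ft_force'],s['wrist_torque'],s['joint_efforts'].round(1))
im=snap('top','t2.png')['frame']; snap('wrist','w2.png'); p,Rm,s=meas(); print(p,Rm.round(3),s['joint_pos'],np.degrees(np.arctan2(Rm[1,1],Rm[0,1]))-90,s['ft_force'],s['finger_gap'])
cv2.imwrite('pics/t2z.png',cv2.resize(im[200:350,120:320],(800,600),interpolation=cv2.INTER_CUBIC))
E
```

```text
[467.11529174 309.06531588 179.42025892] [ 0.01 -0.16 -0.    0.17  0.18 -0.35] [ 0.11463773 -1.87531243  5.963659  ] [-0.26887672 -0.08444786  0.55137001] [  0.2 -47.6 -45.5   0.5  -0.4   0.6]
[467.09704299 309.07452899 179.41126189] [[ 0.004 -0.772  0.635]
 [ 0.002  0.635  0.772]
 [-1.    -0.002  0.004]] [ 2.82648350e+01  2.76922519e+00  9.57137952e+01 -2.69734267e-02
  8.12539467e+01 -1.12307245e+02] 50.5758667435949 [ 1.83738436 -0.97120121  5.52395362] 31.42163856531524
```

View pics/t2z.png

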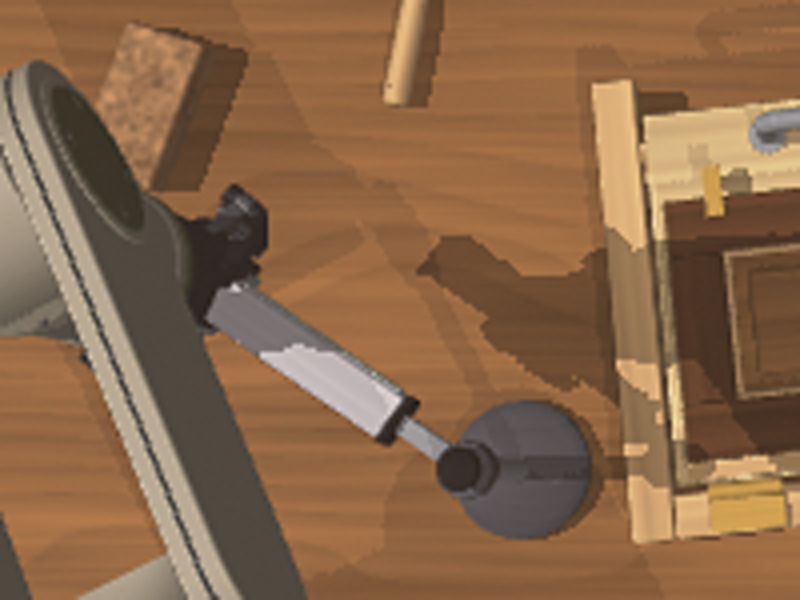

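View pics/w2.png

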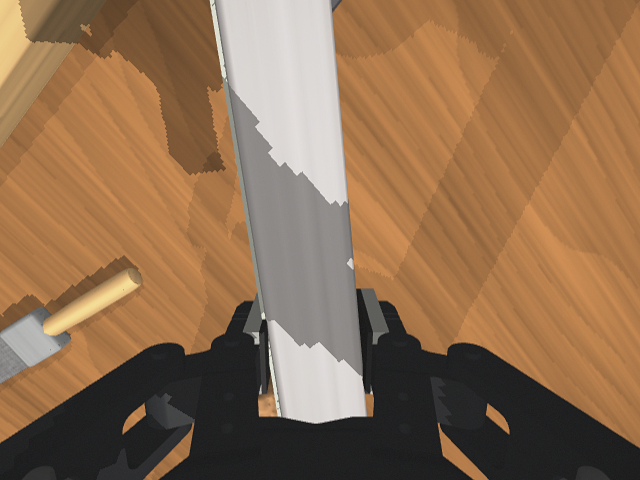

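```bash
python3 - <<'E' | tail -21
from mk import *
from fit import L
p,Rm,s=meas(); setc(p,down(np.arctan2(Rm[1,1],Rm[0,1])))
p0,R0=getc(); a0=np.arctan2(*(p0[:2]-L[:2])[::-1]); r=np.linalg.norm(p0[:2]-L[:2]); y0=np.arctan2(R0[1,1],R0[0,1])-np.pi/2; print(a0,y0,r)
for k in range(1,21):
    u=k/20
    a=a0+(0.114-a0)*u
    y=min(a,y0) if 0 else a+(y0-a0)*max(0,1-2*u)
    print(k,[round(float(v),4) for v in delta([*(L[:2]+r*np.array([np.cos(a),np.sin(a)])),p0[2]],down(y+np.pi/2))])
E
```

```text
0.9937623964660989 0.8827153967256338 191.34943330054958
1 [0.0, -0.0084, 0.0007, 0.0329, 0.0, 0.0]
2 [0.0, -0.0168, 0.0011, 0.0658, 0.0, 0.0]
3 [0.0, -0.0252, 0.0011, 0.0987, 0.0, 0.0]
4 [0.0, -0.0336, 0.0008, 0.1315, 0.0, 0.0]
5 [0.0, -0.042, 0.0, 0.1644, 0.0, 0.0]
6 [0.0, -0.0503, -0.0011, 0.1973, 0.0, 0.0]
7 [0.0, -0.0586, -0.0025, 0.2302, 0.0, 0.0]
8 [0.0, -0.0668, -0.0043, 0.2631, 0.0, 0.0]
9 [0.0, -0.075, -0.0065, 0.296, 0.0, 0.0]
10 [0.0, -0.083, -0.0091, 0.3288, 0.0, 0.0]
11 [0.0, -0.0909, -0.012, 0.3728, 0.0, 0.0]
12 [0.0, -0.0987, -0.0152, 0.4168, 0.0, 0.0]
13 [0.0, -0.1063, -0.0188, 0.4608, 0.0, 0.0]
14 [0.0, -0.1137, -0.0227, 0.5048, 0.0, 0.0]
15 [0.0, -0.121, -0.0269, 0.5488, 0.0, 0.0]
16 [0.0, -0.1281, -0.0315, 0.5928, 0.0, 0.0]
17 [0.0, -0.135, -0.0363, 0.6368, 0.0, 0.0]
18 [0.0, -0.1416, -0.0415, 0.6807, 0.0, 0.0]
19 [0.0, -0.1481, -0.0469, 0.7247, 0.0, 0.0]
20 [0.0, -0.1542, -0.0526, 0.7687, 0.0, 0.0]
```

Emit:
drive_tool --pt "255 0 -0.0084 0.0007 0.033 0 0" --pt "255 0 -0.0168 0.0011 0.066 0 0" --pt "255 0 -0.0252 0.0011 0.099 0 0" --pt "255 0 -0.0336 0.0008 0.1315 0 0" --pt "255 0 -0.042 0 0.1645 0 0" --pt "255 0 -0.0503 -0.0011 0.197 0 0" --pt "255 0 -0.0586 -0.0025 0.23 0 0" --pt "255 0 -0.0668 -0.0043 0.263 0 0" --pt "255 0 -0.075 -0.0065 0.296 0 0" --pt "255 0 -0.083 -0.0091 0.329 0 0"

```text
time: 2.8
tool_pos: [525.6, 250.2, 179.4]
tcp_rot: [9.6, 89.7, 41.2]
ft_force: [0.9, 7.6, 4.7]
finger_gap: 29.6
```

```bash
python3 - <<'E' | tail -12
from mk import *
from fit import L
print(apply([0,-.083,-.0091,.329,0,0])); p0,R0=getc();p,Rm,s=meas();print(p)
a0=np.arctan2(*(p0[:2]-L[:2])[::-1]); r=np.linalg.norm(p0[:2]-L[:2]); y0=np.arctan2(R0[1,1],R0[0,1])-np.pi/2; print(a0,y0,r)
for k in range(1,10):
    u=k/9
    a=a0+(0.114-a0)*u
    print(k,[round(float(v),4) for v in delta([*(L[:2]+r*np.array([np.cos(a),np.sin(a)])),p0[2]],down(a+np.pi/2))])
E
```

```text
[525.43272471 249.33544431 179.41126189]
[525.58031067 250.16458986 179.41798293]
0.5538348793967982 0.5537153967256341 191.3249951714426
1 [0.0, -0.0093, -0.0002, 0.0488, 0.0, 0.0]
2 [0.0, -0.0187, -0.0009, 0.0976, 0.0, 0.0]
3 [0.0, -0.028, -0.002, 0.1465, 0.0, 0.0]
4 [0.0, -0.0372, -0.0036, 0.1954, 0.0, 0.0]
5 [0.0, -0.0463, -0.0057, 0.2442, 0.0, 0.0]
6 [0.0, -0.0553, -0.0082, 0.2931, 0.0, 0.0]
7 [0.0, -0.0642, -0.0111, 0.342, 0.0, 0.0]
8 [0.0, -0.0729, -0.0144, 0.3908, 0.0, 0.0]
9 [0.0, -0.0815, -0.0182, 0.4397, 0.0, 0.0]
```

Emit:
drive_tool --pt "255 0 -0.0093 -0.0002 0.049 0 0" --pt "255 0 -0.0187 -0.0009 0.0975 0 0" --pt "255 0 -0.028 -0.002 0.1465 0 0" --pt "255 0 -0.0372 -0.0036 0.1955 0 0" --pt "255 0 -0.0463 -0.0057 0.244 0 0" --pt "255 0 -0.0553 -0.0082 0.293 0 0" --pt "255 0 -0.0642 -0.0111 0.342 0 0" --pt "255 0 -0.0729 -0.0144 0.391 0 0" --pt "255 0 -0.0815 -0.0182 0.44 0 0" --pt "255 0 -0.0815 -0.0182 0.44 0 0"

```text
time: 3.63
tool_pos: [552.8, 169.5, 179.4]
tcp_rot: [18.7, 89.8, 24.9]
ft_force: [-0.6, 1.5, 7.8]
finger_gap: 29.3
```

```bash
python3 - <<'E' | tail -12
from mk import *
print(apply([0,-.0815,-.0182,.44,0,0]))
im=snap('top','t3.png')['frame']; im2=snap('scene','s3.png')['frame']
cv2.imwrite('pics/t3z.png',cv2.resize(im[200:350,220:420],(800,600),interpolation=cv2.INTER_CUBIC))
cv2.imwrite('pics/s3z.png',cv2.resize(im2[110:290,240:480],(800,600),interpolation=cv2.INTER_CUBIC))
E
```

```text
[552.80909273 170.44295751 179.41126189]
```

View pics/t3z.png

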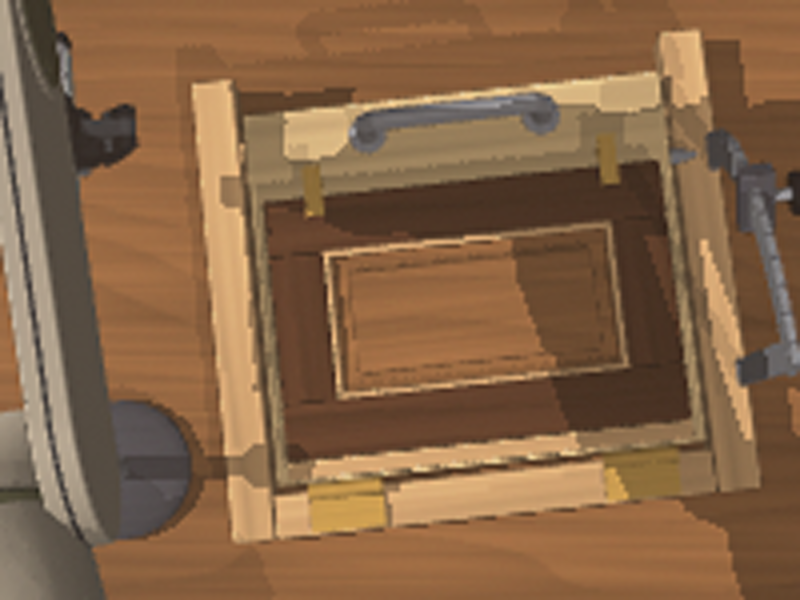

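View pics/s3z.png

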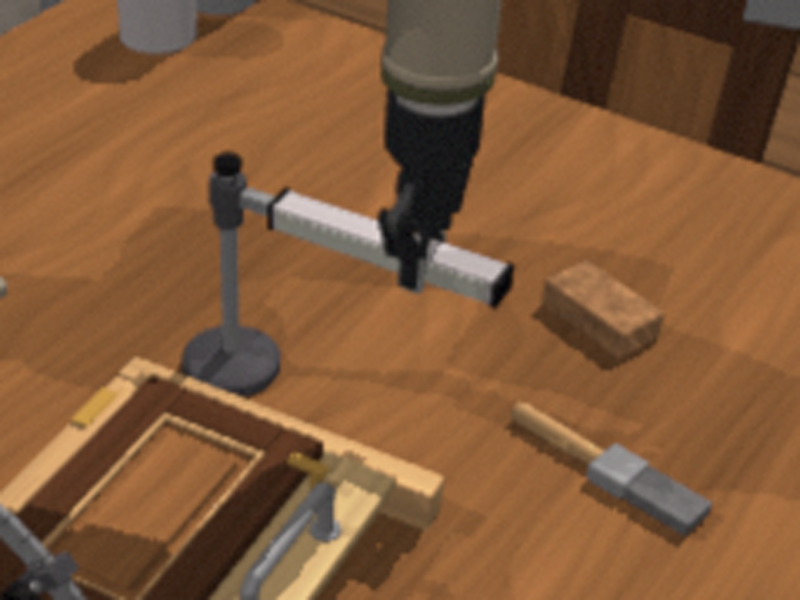

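Emit:
drive_tool --pt "0 0 0 0 0 0 0" --pt "0 0 0 0 0 0 0" --pt "0 0 0 0 0 0 0" --pt "0 0 0 0 0 0 0" --pt "0 -0.02 0 0 0 0 0" --pt "0 -0.05 0 0 0 0 0" --pt "0 -0.08 0 0 0 0 0" --pt "0 -0.1 0 0 0 0 0" --pt "0 -0.1 0 0 0 0 0" --pt "0 -0.1 0 0 0 0 0"

```text
time: 4.57
tool_pos: [552.0, 170.0, 278.2]
tcp_rot: [5.1, 89.8, 11.6]
ft_force: [0.6, 0.7, -1.0]
finger_gap: 85.4
```

```bash
python3 - <<'E' | tail -4
from mk import *
from fit import E,T
print(apply([-.1,0,0,0,0,0])); p,Rm,s=meas(); print(p,np.degrees(np.arctan2(Rm[1,1],Rm[0,1])))
h=T(E,np.array([[107,0,0.]]))[0,:2]; print(h, delta([*h,230],down(0.114)).round(4))
E
```

```text
[362.70817302 148.70754532   0.97895708] [ 0.3  0.3  0.7  0.3 -1.2 -0.3  0.2 -0.3]
[552.80909273 170.44295751 279.41126189]
[552.0434438  169.9748606  278.22131447] 96.4959115713262
[599.97799867 -80.65076865] [ 0.0494 -0.2548  0.0184  1.5705  0.      0.    ]
```

Emit:
drive_tool --pt "110 0 -0.025 0.002 0.1 0 0" --pt "110 0 -0.05 0.004 0.2 0 0" --pt "110 0 -0.075 0.006 0.3 0 0" --pt "110 0.01 -0.1 0.008 0.4 0 0" --pt "110 0.02 -0.125 0.01 0.5 0 0" --pt "110 0.03 -0.15 0.012 0.6 0 0" --pt "110 0.04 -0.175 0.014 0.7 0 0" --pt "110 0.0494 -0.2 0.016 0.8 0 0" --pt "110 0.0494 -0.23 0.018 0.9 0 0" --pt "110 0.0494 -0.2548 0.0184 1.0 0 0"

```text
time: 5.4
tool_pos: [596.9, -82.7, 223.7]
tcp_rot: [-137.9, 89.7, 171.0]
ft_force: [0.3, -0.3, 0.8]
finger_gap: 48.4
```

Emit:
drive_tool --pt "110 0 0 0 0.1 0 0" --pt "110 0 0 0 0.2 0 0" --pt "110 0 0 0 0.3 0 0" --pt "110 0 0 0 0.4 0 0" --pt "110 0 0 0 0.5 0 0" --pt "110 0 0 0 0.5705 0 0" --pt "110 0 0 0 0.5705 0 0" --pt "110 0 0 0 0.5705 0 0" --pt "110 0 0 0 0.5705 0 0" --pt "110 0 0 0 0.5705 0 0"

```text
time: 6.23
tool_pos: [598.0, -81.3, 226.5]
tcp_rot: [-110.3, 89.9, 166.3]
ft_force: [-0.2, 0.1, -0.3]
finger_gap: 48.3
```

```bash
python3 - <<'E' | tail -4
from mk import *
print(apply([.0494,-.2548,.0184,1.0,0,0]));print(apply([0,0,0,.5705,0,0])); p,Rm,s=meas(); print(p,np.degrees(np.arctan2(Rm[1,1],Rm[0,1])),s['finger_gap'])
im=snap('top','t4.png')['frame']; im2=snap('scene','s4.png')['frame']; snap('wrist','w4.png')
cv2.imwrite('pics/t4z.png',cv2.resize(im[200:350,200:400],(800,600),interpolation=cv2.INTER_CUBIC))
cv2.imwrite('pics/s4z.png',cv2.resize(im2[110:290,240:480],(800,600),interpolation=cv2.INTER_CUBIC))
E
```

```text
[600.00253117 -80.62352646 230.01126189]
[600.00253117 -80.62352646 230.01126189]
[598.02752909 -81.26967658 226.54098604] 6.609803632261118 48.25197069710985
```

View pics/t4z.png

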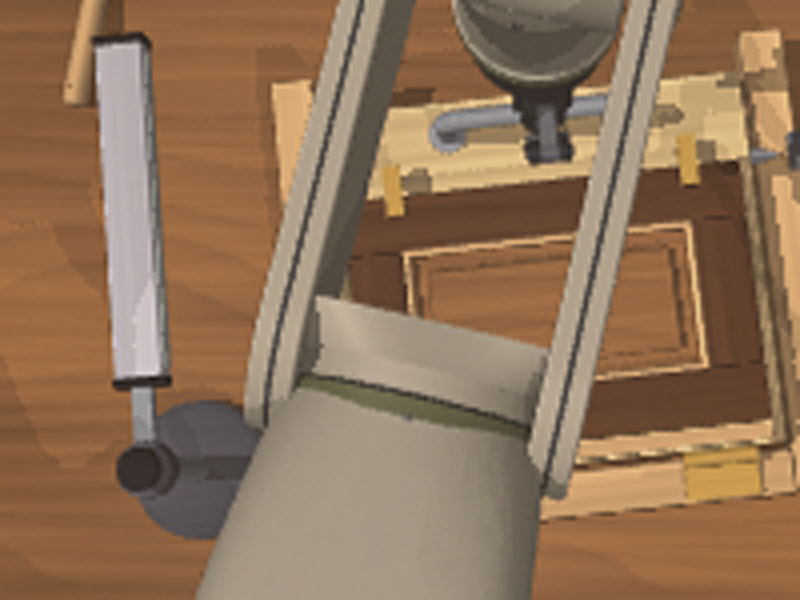

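View pics/s4z.png

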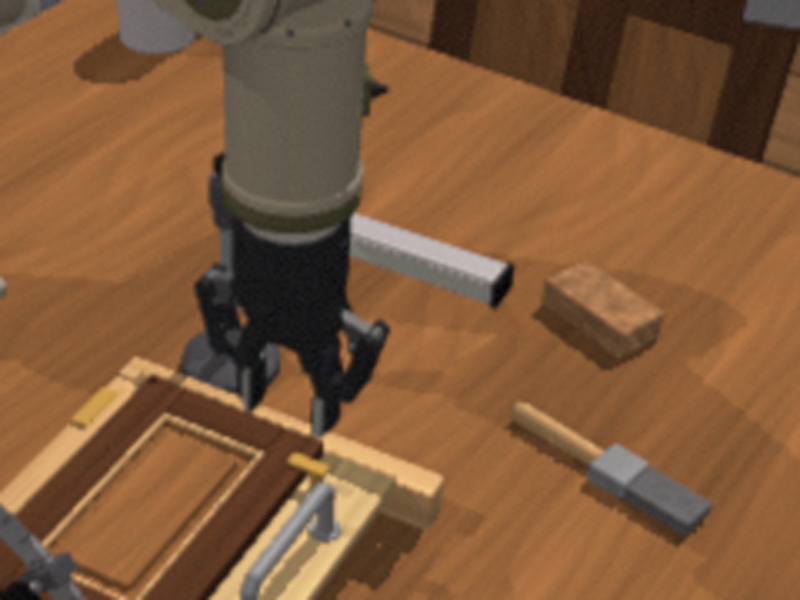

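View pics/w4.png

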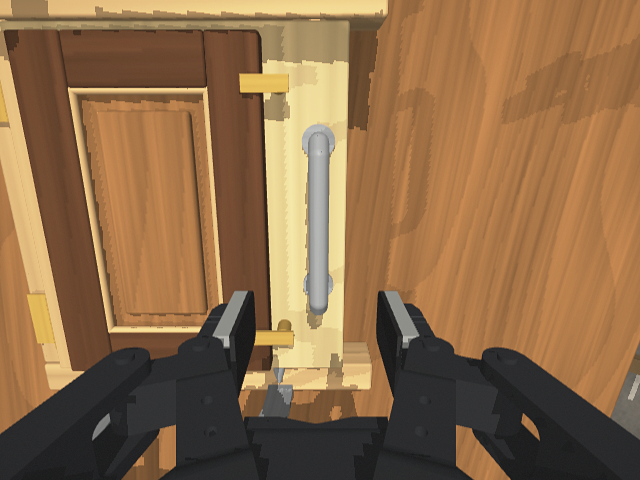

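```bash
python3 - <<'E' | tail -22
from mk import *
from fit import E,T,L,ob,least_squares
t=load('t4.png.npz'.replace('.npz','')); 
tb=np.array([[149,35],[94,41],[170,380],[114,387]])/4+[200,200]
r=least_squares(lambda p:(proj(t,T(p,ob))-tb).ravel(),[363,149,.11]); print('bar',r.x,r.fun.round(1))
r=least_squares(lambda p:(proj(t,T([*L[:2],p[0]],ob))-tb).ravel(),[.11]); print('bar pivot fixed',r.x,r.fun.round(1))
w=load('w4.png')
o=np.array([[107,60,110],[107,-60,110],[107,0,110],[125,145,58],[125,-145,58],[65.5,135,77],[65.5,-135,77]],float)
print(proj(w,T(E,o)).round(0))
s=load('scene0.png')
im=w['frame'].copy()
for q in proj(w,T(E,o)): cv2.circle(im,(int(q[0]),int(q[1])),4,(0,0,255),1)
cv2.imwrite('pics/w4c.png',im)
# easel yaw by long edges in top0, dense
E
python3 - <<'E'
import cv2
s=cv2.imread('pics/scene0.png')
cv2.imwrite('pics/sq.png',cv2.resize(s[235:335,205:295],(720,800)[:2] if 0 else (540,600),interpolation=cv2.INTER_CUBIC))
E
```

```text
[ 4.93657950e+02 -9.26943225e+01  1.12795606e-01] [ 0.4 -1.4  1.2 -1.1 -0.3  0.1  1.2 -0.1  0.5 -1.3  1.3 -1.1 -0.1 -1.4
 -2.3 -1.4]
[362.70817302 148.70754532   0.97895708] [ 0.3  0.3  0.7  0.3 -1.2 -0.3  0.2 -0.3]
bar [3.61691709e+02 1.49803353e+02 9.90884746e-02] [-0.9 -0.3  0.7 -0.7 -0.7  0.8  0.8  0.2]
bar pivot fixed [0.10440762] [-1.  -0.7  0.6 -1.  -0.3  0.4  1.2 -0.2]
[[318. 145.]
 [318. 312.]
 [318. 234.]
 [343.  22.]
 [337. 370.]
 [258.  31.]
 [270. 372.]]
```

View pics/w4c.png

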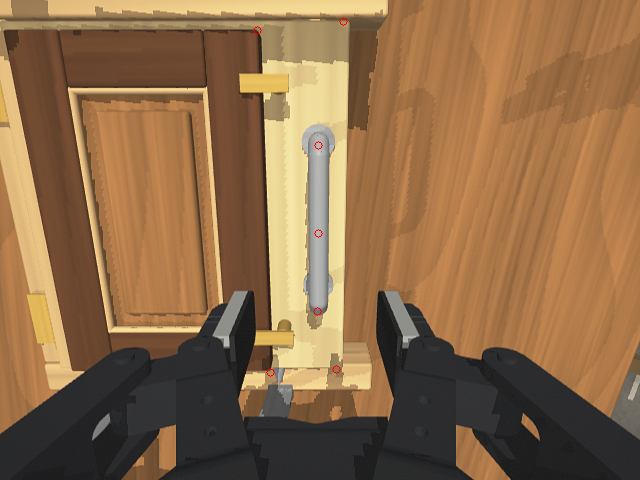

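View pics/sq.png

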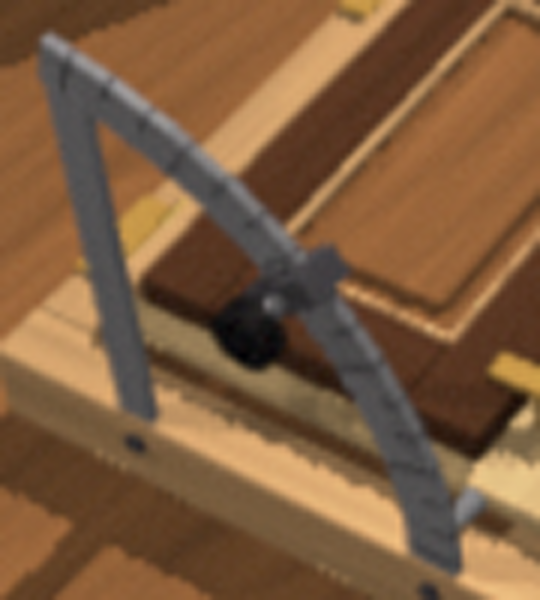

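```bash
cat > edge.py <<'E'
from mk import *
def edgeyaw(s,P,Q,z,name):
    # P,Q pixel endpoints; refine by gradient per row
    g=cv2.GaussianBlur(s['frame'],(0,0),0.7).astype(float)
    pts=[]
    for v in np.arange(int(P[1])+1,int(Q[1])):
        u=P[0]+(Q[0]-P[0])*(v-P[1])/(Q[1]-P[1])
        us=np.arange(int(round(u))-3,int(round(u))+4)
        gr=np.abs(g[v,us+1]-g[v,us-1]).sum(1)
        k=gr.argmax()
        if 0<k<6:
            a,b,c=gr[k-1:k+2]; pts.append([us[k]+0.5*(a-c)/(a-2*b+c),v])
    W=np.array([atz(s,p,z) for p in pts])
    k=np.ones(len(W),bool)
    for _ in range(6):
        c=np.polyfit(W[k,0],W[k,1],1); r=W[:,1]-np.polyval(c,W[:,0]); k=abs(r)<max(1.0,2*r[k].std())
    print(name,'yaw',round(np.arctan(c[0]),4),'n',k.sum(),len(k),'std',r[k].std().round(2), 'y at x=450',np.polyval(c,450).round(1)); return np.arctan(c[0])
if __name__=='__main__':
    t0=load('top0.png'); t4=load('t4.png')
    z4=lambda x,y:(x/4+255,y/4+200)
    for n,t in (('0',t0),):
        edgeyaw(t,z4(52,90),z4(95,536),44,'railL out')
        edgeyaw(t,z4(93,90),z4(132,470),44,'railL in')
        edgeyaw(t,z4(560,36),z4(620,480),44,'railR out')
        edgeyaw(t,z4(125,205),z4(150,455),77,'door L')
        edgeyaw(t,z4(527,170),z4(552,425),77,'door R')
    q=lambda x,y:(x/4+200,y/4+200)
    edgeyaw(t4,q(97,50),q(116,380),212,'bar L'); edgeyaw(t4,q(147,50),q(163,370),212,'bar R'); edgeyaw(t4,q(151,50),q(168,375),188,'bar Rlow')
    z5=lambda x,y:(x/5.333+135,y/5.333+235)
E
python3 edge.py
```

```text
railL out yaw 0.117 n 103 111 std 0.44 y at x=450 85.7
railL in yaw 0.136 n 87 87 std 3.05 y at x=450 54.0
railR out yaw 0.1168 n 93 103 std 0.17 y at x=450 -274.8
door L yaw 0.1158 n 60 60 std 0.2 y at x=450 41.0
door R yaw 0.1157 n 59 61 std 0.24 y at x=450 -230.7
bar L yaw 0.0995 n 82 82 std 0.36 y at x=450 176.1
bar R yaw 0.1037 n 71 79 std 0.45 y at x=450 147.6
bar Rlow yaw 0.0983 n 42 46 std 0.48 y at x=450 152.1
```

```bash
python3 - <<'E' | tail -5
from mk import *
p,Rm,s=meas(); print(p,np.degrees(np.arctan2(Rm[1,1],Rm[0,1])),s['time'],Rm[:,0])
setc(p,down(np.arctan2(Rm[1,1],Rm[0,1])))
print(delta([552.5,173,280],down(np.pi/2+.1165)).round(4))
E
```

```text
[598.28736295 -81.3026615  227.08691688] 6.557524682552825 6.3833 [-7.22157212e-05 -1.25983533e-05 -9.99999997e-01]
[-0.0529 -0.0164 -0.2579 -1.5728 -0.     -0.    ]
```

Emit:
drive_tool --pt "0 -0.05 0 -0.02 -0.1 0 0" --pt "0 -0.05 0 -0.045 -0.2 0 0" --pt "0 -0.05 0 -0.07 -0.3 0 0" --pt "0 -0.05 -0.005 -0.1 -0.4 0 0" --pt "0 -0.05 -0.008 -0.125 -0.5 0 0" --pt "0 -0.05 -0.01 -0.15 -0.6 0 0" --pt "0 -0.05 -0.012 -0.18 -0.7 0 0" --pt "0 -0.05 -0.014 -0.205 -0.8 0 0" --pt "0 -0.05 -0.016 -0.23 -0.9 0 0" --pt "0 -0.05 -0.0182 -0.2574 -1.0 0 0"

```text
time: 7.22
tool_pos: [550.8, 173.3, 277.4]
tcp_rot: [17.3, 90.0, -8.6]
ft_force: [0.2, 0.4, 0.3]
finger_gap: 85.8
```

Emit:
drive_tool --pt "0 0 0 0 -0.1 0 0" --pt "0 0 0 0 -0.2 0 0" --pt "0 0 0 0 -0.3 0 0" --pt "0 0 0 0 -0.4 0 0" --pt "0 0 0 0 -0.5 0 0" --pt "0 0 0 0 -0.571 0 0" --pt "0 0 0 0 -0.571 0 0" --pt "0 0 0 0 -0.571 0 0" --pt "0 0 0 0 -0.571 0 0" --pt "0 0 0 0 -0.571 0 0"

```text
time: 8.05
tool_pos: [551.1, 172.3, 277.2]
tcp_rot: [0.2, 90.0, 6.6]
ft_force: [0.1, 0.1, -1.1]
finger_gap: 85.5
```

```bash
python3 - <<'E' | tail -5
from mk import *
setc([600,-80.62,230],down(.114))
apply([-.05,-.0182,-.2574,-1,0,0]);print(apply([0,0,0,-.571,0,0]))
p,Rm,s=meas(); print(p,np.degrees(np.arctan2(Rm[1,1],Rm[0,1])),s['time'],s['qd'].round(1))
p0,R0=getc(); print(np.degrees(np.arctan2(R0[1,1],R0[0,1])))
print(delta([552.5,173,178],down(np.pi/2+.1165)).round(4))
E
```

```text
[552.63805253 173.03891652 280.        ]
[551.08388702 172.30447634 277.2037199 ] 96.41633650414327 8.05 [-0.1  0.  -0.  -0.  -0.1 -0.4]
96.54338847954372
[ 1.02e-01 -0.00e+00 -1.00e-04 -2.30e-03  0.00e+00  0.00e+00]
```

Emit:
drive_tool --pt "0 0.03 0 0 -0.002 0 0" --pt "0 0.065 0 0 -0.002 0 0" --pt "0 0.1 0 0 -0.002 0 0" --pt "0 0.1 0 0 -0.002 0 0" --pt "255 0.1 0 0 -0.002 0 0" --pt "255 0.1 0 0 -0.002 0 0" --pt "255 0.1 0 0 -0.002 0 0" --pt "255 0.1 0 0 -0.002 0 0" --pt "255 0.1 0 0 -0.002 0 0" --pt "255 0.1 0 0 -0.002 0 0" --squeeze 30

```text
time: 8.88
tool_pos: [552.6, 172.4, 180.0]
tcp_rot: [0.7, 89.8, 7.3]
ft_force: [-0.3, -0.5, 6.0]
finger_gap: 29.7
```

Emit:
drive_tool --pt "255 0 0 0 0 0 0" --pt "255 0 0 0 0 0 0" --pt "255 0 0 0 0 0 0" --pt "0 0 0 0 0 0 0" --pt "0 0 0 0 0 0 0" --pt "0 0 0 0 0 0 0" --pt "0 0 0 0 0 0 0" --pt "0 -0.035 0 0 0 0 0" --pt "0 -0.07 0 0 0 0 0" --pt "0 -0.1 0 0 0 0 0"

```text
time: 9.72
tool_pos: [550.7, 172.3, 278.5]
tcp_rot: [-177.6, 90.0, -171.0]
ft_force: [0.9, 0.0, 0.4]
finger_gap: 85.2
```

```bash
python3 - <<'E' | tail -5
from mk import *
apply([0,0,0,-.002,0,0])
print(delta([599.5,-80.6,230],down(.1165)).round(4))
E
```

```text
[ 0.05   -0.2574  0.0171  1.5705  0.      0.    ]
```

Emit:
drive_tool --pt "110 0 -0.025 0.002 0.1 0 0" --pt "110 0 -0.05 0.004 0.2 0 0" --pt "110 0 -0.075 0.006 0.3 0 0" --pt "110 0.01 -0.1 0.008 0.4 0 0" --pt "110 0.02 -0.125 0.01 0.5 0 0" --pt "110 0.03 -0.15 0.012 0.6 0 0" --pt "110 0.04 -0.175 0.014 0.7 0 0" --pt "110 0.05 -0.2 0.016 0.8 0 0" --pt "110 0.05 -0.23 0.017 0.9 0 0" --pt "110 0.05 -0.2574 0.0171 1.0 0 0"

```text
time: 10.55
tool_pos: [597.2, -82.6, 225.8]
tcp_rot: [-139.8, 89.9, 169.3]
ft_force: [-0.0, 0.4, 0.2]
finger_gap: 48.4
```

Emit:
drive_tool --pt "110 0 0 0 0.1 0 0" --pt "110 0 0 0 0.2 0 0" --pt "110 0 0 0 0.3 0 0" --pt "110 0 0 0 0.4 0 0" --pt "110 0 0 0 0.5 0 0" --pt "110 0 0 0 0.5705 0 0" --pt "110 0 0 0 0.5705 0 0" --pt "110 0 0 0 0.5705 0 0" --pt "110 0 0 0 0.5705 0 0" --pt "110 0 0 0 0.5705 0 0"

```text
time: 11.38
tool_pos: [597.7, -81.3, 227.1]
tcp_rot: [-112.2, 90.0, 164.5]
ft_force: [-1.1, 0.2, -0.7]
finger_gap: 48.4
```

```bash
python3 - <<'E'
from edge import *
apply([.05,-.2574,.0171,1,0,0]);print(apply([0,0,0,.5705,0,0]))
p,Rm,s=meas(); print(p,np.degrees(np.arctan2(Rm[1,1],Rm[0,1])),s['time'],s['finger_gap'])
t=snap('top','t5.png'); s=snap('scene','s5.png'); snap('wrist','w5.png')
cv2.imwrite('pics/t5z.png',cv2.resize(t['frame'][200:350,200:400],(800,600),interpolation=cv2.INTER_CUBIC))
cv2.imwrite('pics/s5z.png',cv2.resize(s['frame'][110:290,240:480],(800,600),interpolation=cv2.INTER_CUBIC))
q=lambda x,y:(x/4+200,y/4+200)
edgeyaw(t,q(92,50),q(116,380),212,'bar L'); edgeyaw(t,q(142,50),q(163,370),212,'bar R');edgeyaw(t,q(146,50),q(168,375),188,'bar Rlow')
edgeyaw(t,q(94,50),q(116,380),212,'bar L'); edgeyaw(t,q(144,50),q(163,370),212,'bar R')
E
```

```text
[599.46628436 -80.64255048 230.        ]
[597.74587528 -81.34172826 227.12114318] 6.753073161363603 11.3833 48.44379931043896
bar L yaw 0.1115 n 82 82 std 0.42 y at x=450 177.3
bar R yaw 0.116 n 72 74 std 0.47 y at x=450 148.8
bar Rlow yaw 0.1113 n 30 30 std 0.43 y at x=450 153.1
bar L yaw 0.1115 n 82 82 std 0.42 y at x=450 177.3
bar R yaw 0.1158 n 64 65 std 0.48 y at x=450 148.7
```

View pics/t5z.png

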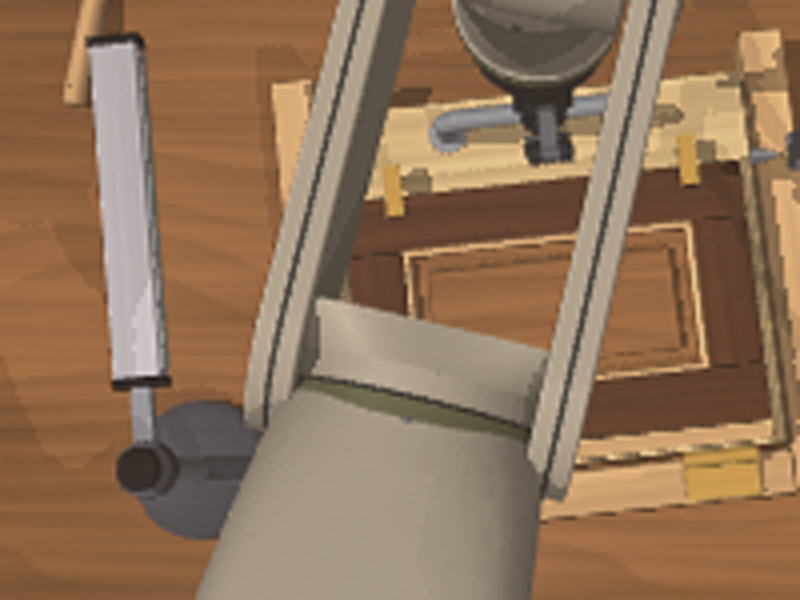

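View pics/w5.png

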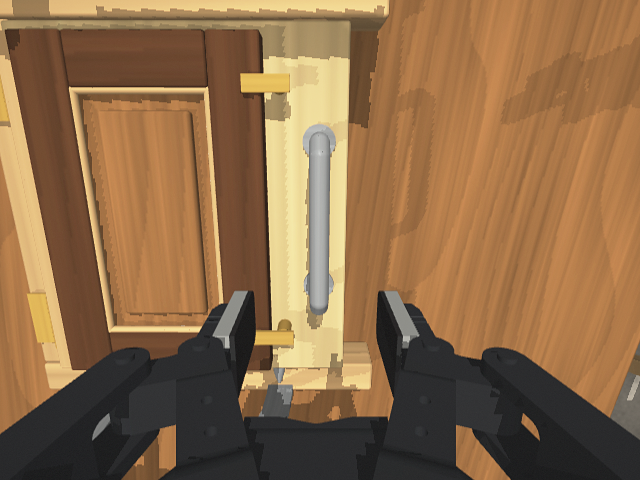

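```bash
cat > clip.py <<'E'
from mk import *
import sys
from fit import E,T
def ov(img,roi,k,out,angs,lens=((42,14),)):
    s=load(img); im=s['frame'][roi[1]:roi[3],roi[0]:roi[2]]; im=cv2.resize(im,None,fx=k,fy=k,interpolation=cv2.INTER_CUBIC)
    def P(o): return (proj(s,T(E,np.array(o,float)))-[roi[0],roi[1]]+.5)*k
    def pol(r,a,y): return [-130+r*np.cos(a),y,52+r*np.sin(a)]
    for r,c in ((200,(0,255,0)),):
      for y in (-164,-175):
        q=P([pol(r,np.radians(a),y) for a in range(0,78)])
        cv2.polylines(im,[q.astype(int)],False,c,1)
        for a in range(20,61,10):
            u=P([pol(r-6,np.radians(a),y),pol(r+6,np.radians(a),y)]).astype(int); cv2.line(im,tuple(map(int,u[0])),tuple(map(int,u[1])),(0,255,255),1)
    cv2.imwrite(out,im)
ov('scene0.png',(205,235,295,335),6,'pics/cs.png',[])
ov('top0.png',(375,220,445,310),6,'pics/ct.png',[])
E
python3 clip.py >/dev/null
```

```text
(no output)
```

View pics/cs.png

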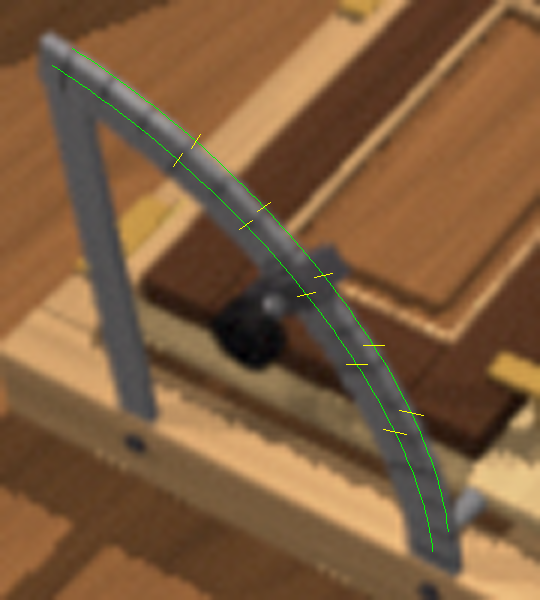

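View pics/ct.png

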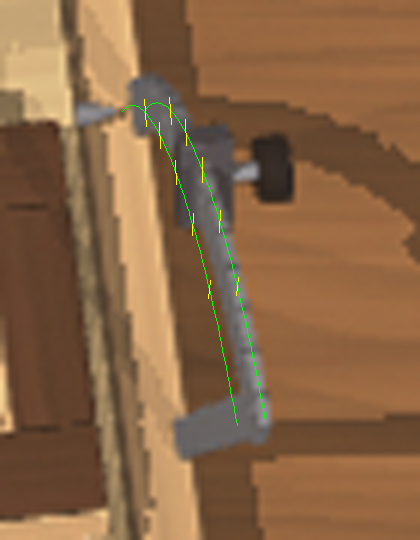

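Emit:
drive_tool --pt "110 0.03 0 0 0 0 0" --pt "110 0.06 0 0 0 0 0" --pt "110 0.09 0 0 0 0 0" --pt "110 0.12 0 0 0 0 0" --pt "110 0.138 0 0 0 0 0" --pt "110 0.138 0 0 0 0 0" --pt "255 0.138 0 0 0 0 0" --pt "255 0.138 0 0 0 0 0" --pt "255 0.138 0 0 0 0 0" --pt "255 0.138 0 0 0 0 0" --squeeze 60

```text
time: 12.37
tool_pos: [600.3, -81.7, 92.0]
tcp_rot: [74.7, 89.7, -8.6]
ft_force: [3.7, 0.7, 1.3]
finger_gap: 12.0
```

```bash
cat > lift.py <<'E'
import numpy as np,sys
a,b,n=map(float,sys.argv[1:4]); n=int(n)
g=lambda t:244*np.array([-np.sin(np.radians(13.75+t)),np.cos(np.radians(13.75+t))])
for k in range(1,n+1):
    d=(g(a+(b-a)*k/n)-g(a))/1000; print(f'{a+(b-a)*k/n:.1f} [255, {d[0]:.4f}, {d[1]:.4f}, 0, 0, 0, 0]')
E
python3 lift.py 0 25 10
```

```text
2.5 [255, -0.0103, -0.0028, 0, 0, 0, 0]
5.0 [255, -0.0204, -0.0060, 0, 0, 0, 0]
7.5 [255, -0.0304, -0.0096, 0, 0, 0, 0]
10.0 [255, -0.0403, -0.0137, 0, 0, 0, 0]
12.5 [255, -0.0499, -0.0182, 0, 0, 0, 0]
15.0 [255, -0.0594, -0.0231, 0, 0, 0, 0]
17.5 [255, -0.0686, -0.0284, 0, 0, 0, 0]
20.0 [255, -0.0776, -0.0341, 0, 0, 0, 0]
22.5 [255, -0.0863, -0.0402, 0, 0, 0, 0]
25.0 [255, -0.0947, -0.0467, 0, 0, 0, 0]
```

Emit:
drive_tool --pt "255 -0.0103 -0.0028 0 0 0 0" --pt "255 -0.0204 -0.006 0 0 0 0" --pt "255 -0.0304 -0.0096 0 0 0 0" --pt "255 -0.0403 -0.0137 0 0 0 0" --pt "255 -0.0499 -0.0182 0 0 0 0" --pt "255 -0.0594 -0.0231 0 0 0 0" --pt "255 -0.0686 -0.0284 0 0 0 0" --pt "255 -0.0776 -0.0341 0 0 0 0" --pt "255 -0.0863 -0.0402 0 0 0 0" --pt "255 -0.0947 -0.0467 0 0 0 0"

```text
time: 13.2
tool_pos: [554.8, -87.0, 188.0]
tcp_rot: [76.7, 89.4, -6.7]
ft_force: [10.2, 0.6, 1.6]
finger_gap: 11.6
```

```bash
python3 - <<'E' | tail -4
from mk import *
setc([599.47,-80.64,92],down(.1165)); print(apply([-.0947,-.0467,0,0,0,0]))
p,Rm,s=meas(); print(p,s['ft_force'],s['finger_gap'])
im=snap('top','t6.png')['frame']; im2=snap('scene','s6.png')['frame']; snap('wrist','w6.png')
cv2.imwrite('pics/s6z.png',cv2.resize(im2[200:350,190:390],(800,600),interpolation=cv2.INTER_CUBIC))
cv2.imwrite('pics/t6z.png',cv2.resize(im[200:350,250:450],(800,600),interpolation=cv2.INTER_CUBIC))
E
```

```text
[553.08655377 -86.0682516  186.7       ]
[554.8300117  -86.95351186 188.03315674] [10.24120334  0.6428582   1.62459562] 11.553762684661157
```

View pics/s6z.png

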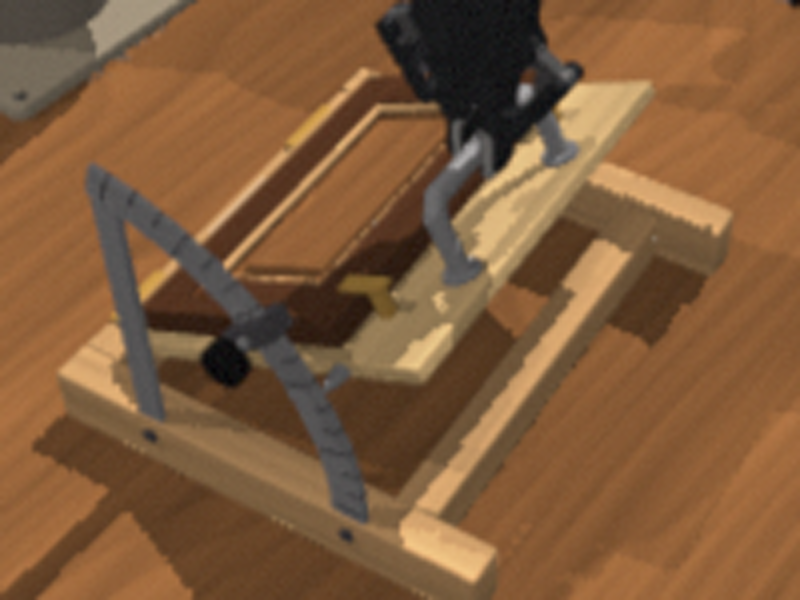

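View pics/w6.png

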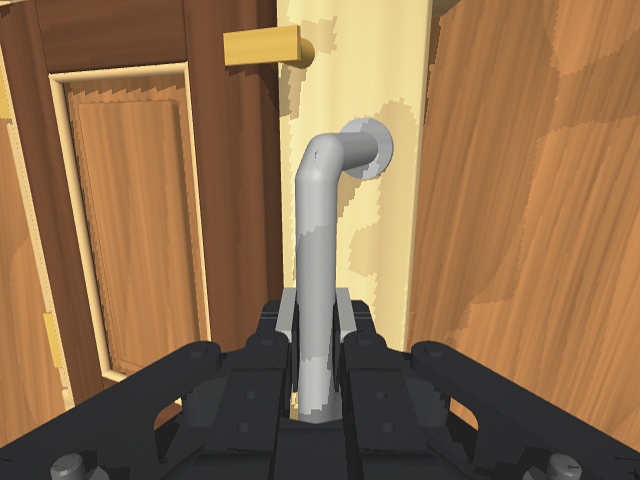

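View pics/t6z.png

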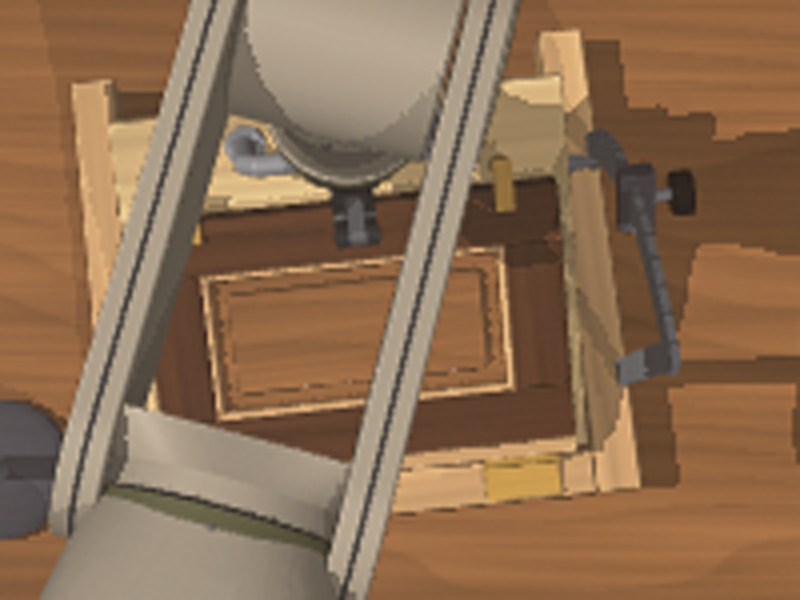

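```bash
cat > box.py <<'E'
from mk import *
from fit import E,T
def P(s,o,roi,k): return (proj(s,T(E,np.array(o,float)))-[roi[0],roi[1]]+.5)*k
def box(im,s,roi,k,a,col,dr=21,dt=7,y0=-186,y1=-164,rc=200):
    a=np.radians(a); er=np.array([np.cos(a),0,np.sin(a)]); et=np.array([-np.sin(a),0,np.cos(a)]); c=np.array([-130,0,52])+rc*er
    pts=[c+i*dr*er+j*dt*et+[0,y,0] for y in (y0,y1) for i,j in ((-1,-1),(1,-1),(1,1),(-1,1))]
    q=P(s,pts,roi,k).astype(int)
    for i in range(4):
        for u,v in ((i,(i+1)%4),(4+i,4+(i+1)%4),(i,4+i)): cv2.line(im,tuple(map(int,q[u])),tuple(map(int,q[v])),col,1)
def pt(im,s,roi,k,a,col):
    a=np.radians(a); q=P(s,[[-130+200*np.cos(a),-164,52+200*np.sin(a)]],roi,k)[0]; cv2.circle(im,(int(q[0]),int(q[1])),3,col,1)
def run(img,roi,k,out,angs,**kw):
    s=load(img); im=cv2.resize(s['frame'][roi[1]:roi[3],roi[0]:roi[2]],None,fx=k,fy=k,interpolation=cv2.INTER_CUBIC); raw=im.copy()
    for a,c in zip(angs,((0,0,255),(0,255,0),(255,255,0))): box(im,s,roi,k,a,c,**kw); pt(im,s,roi,k,a,c)
    pt(im,s,roi,k,25,(255,0,255))
    cv2.imwrite(out,np.hstack([raw,im]))
if __name__=='__main__':
    run('s6.png',(230,265,290,315),6,'pics/b1.png',[41])
    run('t6.png',(385,225,430,275),8,'pics/b2.png',[41])
E
python3 box.py>/dev/null
```

```text
(no output)
```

View pics/b1.png

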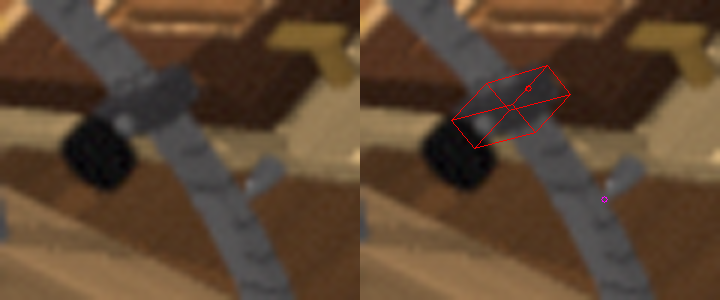

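View pics/b2.png

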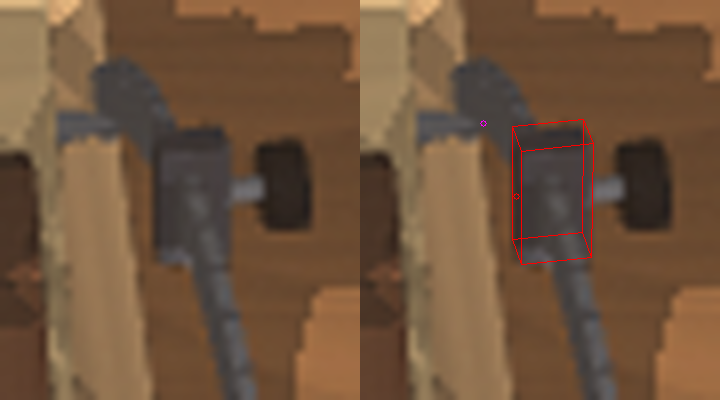

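```bash
python3 lift.py 25 37 10
```

```text
26.2 [255, -0.0040, -0.0032, 0, 0, 0, 0]
27.4 [255, -0.0078, -0.0066, 0, 0, 0, 0]
28.6 [255, -0.0116, -0.0100, 0, 0, 0, 0]
29.8 [255, -0.0154, -0.0134, 0, 0, 0, 0]
31.0 [255, -0.0191, -0.0170, 0, 0, 0, 0]
32.2 [255, -0.0226, -0.0206, 0, 0, 0, 0]
33.4 [255, -0.0262, -0.0244, 0, 0, 0, 0]
34.6 [255, -0.0296, -0.0281, 0, 0, 0, 0]
35.8 [255, -0.0330, -0.0320, 0, 0, 0, 0]
37.0 [255, -0.0362, -0.0359, 0, 0, 0, 0]
```

Emit:
drive_tool --pt "255 -0.004 -0.0032 0 0 0 0" --pt "255 -0.0078 -0.0066 0 0 0 0" --pt "255 -0.0116 -0.01 0 0 0 0" --pt "255 -0.0154 -0.0134 0 0 0 0" --pt "255 -0.0191 -0.017 0 0 0 0" --pt "255 -0.0226 -0.0206 0 0 0 0" --pt "255 -0.0262 -0.0244 0 0 0 0" --pt "255 -0.0296 -0.0281 0 0 0 0" --pt "255 -0.033 -0.032 0 0 0 0" --pt "255 -0.0362 -0.0359 0 0 0 0"

```text
time: 14.18
tool_pos: [520.2, -91.0, 225.1]
tcp_rot: [77.1, 89.2, -6.2]
ft_force: [13.0, 2.0, 7.7]
finger_gap: 11.9
```

```bash
python3 - <<'E' | tail -4
from box import *
print(apply([-.0362,-.0359,0,0,0,0]))
p,Rm,s=meas(); print(p,s['ft_force'],s['finger_gap'])
snap('scene','s7.png');snap('top','t7.png');snap('wrist','w7.png')
run('s7.png',(230,265,290,315),6,'pics/b3.png',[41]);run('t7.png',(385,225,430,275),8,'pics/b4.png',[41])
# tilt from board's handle / tool: 
from fit import E
h=np.array([364.48,-107.33]); 
u=np.array([np.cos(.1165),np.sin(.1165)]); x=(p[:2]-h)@u; print('tilt est',np.degrees(np.arctan2(p[2]+19+2-52,x))-13.75, np.hypot(p[2]+21-52,x))
E
```

```text
[362.70817302 148.70754532   0.97895708] [ 0.3  0.3  0.7  0.3 -1.2 -0.3  0.2 -0.3]
[517.42990024 -90.24114737 222.9       ]
[520.23512295 -90.9846179  225.09287286] [13.03541469  2.00966718  7.69268871] 11.870014239524355
tilt est 37.352490381211965 249.39000927491406
```

View pics/b3.png

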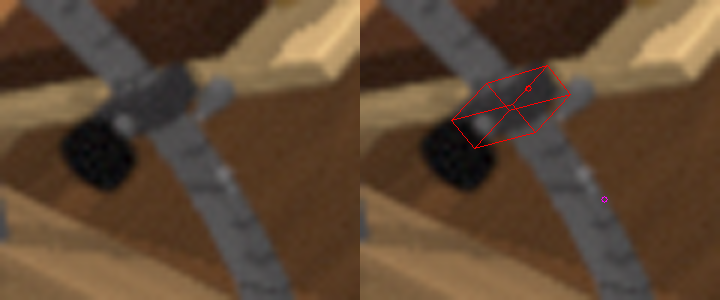

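View pics/b4.png

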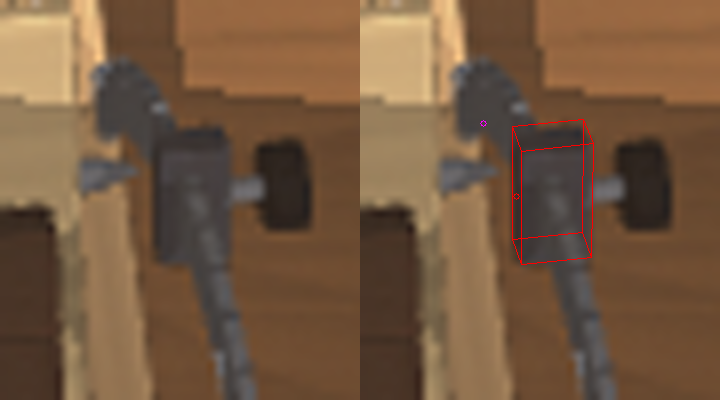

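View pics/w7.png

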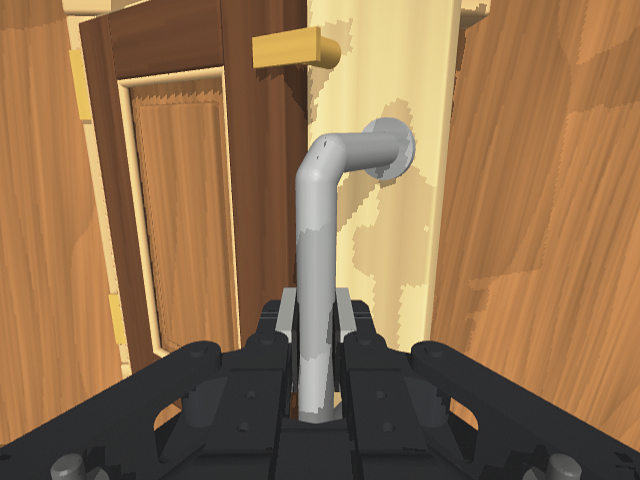

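```bash
python3 - <<'E'
import cv2,numpy as np
a=cv2.imread('pics/s7.png')[268:298,238:270]; b=cv2.imread('pics/t7.png')[234:262,394:426]
a=cv2.resize(a,None,fx=18,fy=18,interpolation=cv2.INTER_NEAREST); b=cv2.resize(b,None,fx=18,fy=18,interpolation=cv2.INTER_NEAREST)
f=lambda i:np.clip(i.astype(float)*1.8,0,255).astype('uint8')
cv2.imwrite('pics/z1.png',f(a));cv2.imwrite('pics/z2.png',f(b))
E
```

```text
(no output)
```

View pics/z1.png

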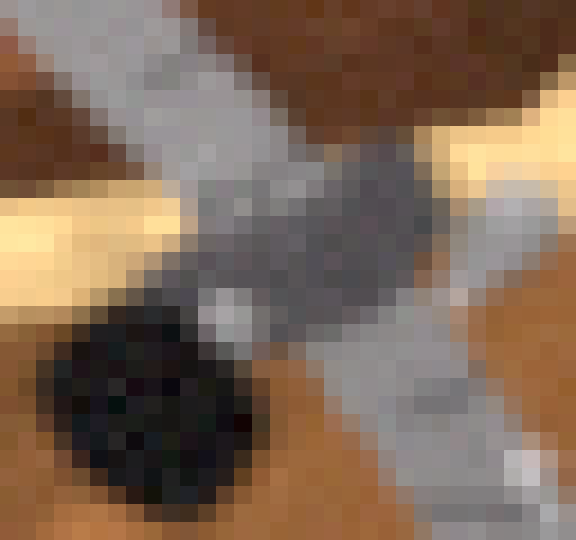

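View pics/z2.png

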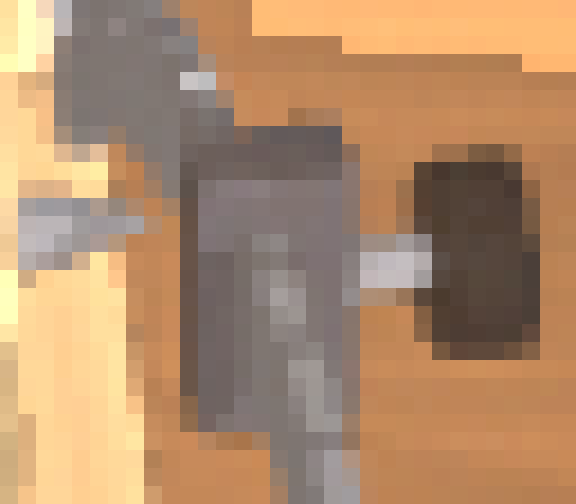

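```bash
cat > tri.py <<'E'
from mk import *
def tri(a,ua,b,ub):
    def Pm(s):
        Rm=cv2.Rodrigues(np.array(s['rvec'],float))[0]; return K(s)@np.c_[Rm,np.array(s['tvec'],float).ravel()]
    X=cv2.triangulatePoints(Pm(a),Pm(b),np.array(ua,float).reshape(2,1),np.array(ub,float).reshape(2,1)).ravel(); X=X[:3]/X[3]
    return X,np.abs(proj(a,X)[0]-ua).max()
def toE(X,E):
    c,n=np.cos(E[2]),np.sin(E[2]); d=X[:2]-E[:2]; return np.array([c*d[0]+n*d[1],-n*d[0]+c*d[1],X[2]])
def rep(n,X,E):
    e=toE(X,E); print(n,X.round(1),'easel',e.round(1),'r',np.hypot(e[0]+130,e[2]-52).round(1),'ang',np.degrees(np.arctan2(e[2]-52,e[0]+130)).round(2))
E
python3 - <<'E'
from tri import *
import sys,io
E=[492.7,-91.8,.1165]
s=load('s7.png');t=load('t7.png')
zs=lambda x,y:(x/18-.5+238,y/18-.5+268); zt=lambda x,y:(x/18-.5+394,y/18-.5+234)
for n,a,b in (('knob',zs(155,408),zt(477,260)),('shaft',zs(228,315),zt(375,268)),('tip',zs(448,300),zt(152,225))):
    X,e=tri(s,a,t,b); print(round(e,2)); rep(n,X,E)
s0=load('scene0.png');t0=load('top0.png')
# pointer tip at level: scene sq zoom6 (205,235); top ct zoom6 (375,220)
X,e=tri(s0,(455/6-.5+205,522/6-.5+235),t0,(120/6-.5+375,111/6-.5+220)); print(e); rep('tip level',X,E)
E
```

```text
0.17
knob [ 535.5 -292.5  184.2] easel [  19.2 -204.3  184.2] r 199.4 ang 41.55
0.05
shaft [ 534.1 -277.9  187. ] easel [  19.5 -189.7  187. ] r 201.4 ang 42.1
0.12
tip [ 542.5 -249.8  169.8] easel [  31.1 -162.8  169.8] r 199.6 ang 36.18
0.5222105851079846
tip level [ 581.9 -245.5   55.9] easel [  70.7 -163.    55.9] r 200.8 ang 1.11
```

```bash
python3 lift.py 37 41.8 6
```

```text
37.8 [255, -0.0021, -0.0027, 0, 0, 0, 0]
38.6 [255, -0.0042, -0.0053, 0, 0, 0, 0]
39.4 [255, -0.0063, -0.0080, 0, 0, 0, 0]
40.2 [255, -0.0083, -0.0108, 0, 0, 0, 0]
41.0 [255, -0.0103, -0.0136, 0, 0, 0, 0]
41.8 [255, -0.0123, -0.0164, 0, 0, 0, 0]
```

Emit:
drive_tool --pt "255 -0.0021 -0.0027 0 0 0 0" --pt "255 -0.0042 -0.0053 0 0 0 0" --pt "255 -0.0063 -0.008 0 0 0 0" --pt "255 -0.0083 -0.0108 0 0 0 0" --pt "255 -0.0103 -0.0136 0 0 0 0" --pt "255 -0.0123 -0.0164 0 0 0 0" --pt "255 -0.0123 -0.0164 0 0 0 0" --pt "255 -0.0123 -0.0164 0 0 0 0" --pt "255 -0.0123 -0.0164 0 0 0 0" --pt "255 -0.0123 -0.0164 0 0 0 0"

```text
time: 15.17
tool_pos: [504.3, -92.9, 237.8]
tcp_rot: [76.9, 89.2, -6.4]
ft_force: [13.3, 3.3, 10.6]
finger_gap: 12.2
```

```bash
python3 - <<'E' | tail -5
from mk import *
print(apply([-.0123,-.0164,0,0,0,0]))
p,Rm,s=meas(); print(p,s['ft_force'],s['finger_gap'])
h=np.array([364.48,-107.33]); 
u=np.array([np.cos(.1165),np.sin(.1165)]); x=(p[:2]-h)@u; print('tilt est',np.degrees(np.arctan2(p[2]+19+2-52,x))-13.75, np.hypot(p[2]+21-52,x))
A=snap('scene','s8.png')['frame'];B=snap('top','t8.png')['frame'];
f=lambda i:np.clip(cv2.resize(i,None,fx=18,fy=18,interpolation=cv2.INTER_NEAREST).astype(float)*1.8,0,255).astype('uint8')
cv2.imwrite('pics/z3.png',f(A[265:295,238:270]));cv2.imwrite('pics/z4.png',f(B[234:262,394:426]))
E
```

```text
[501.14106687 -92.14742844 235.2       ]
[504.32446877 -92.85466991 237.75794917] [13.34809535  3.29437045 10.61266575] 12.168636068777563
tilt est 42.03738709654961 250.02266673060453
```

View pics/z3.png

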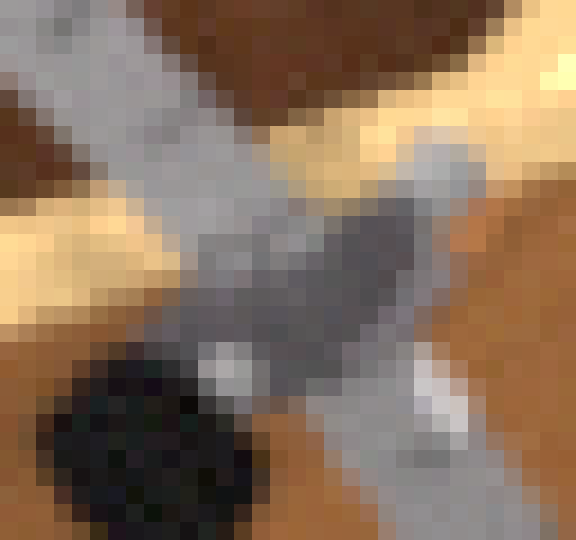

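View pics/z4.png

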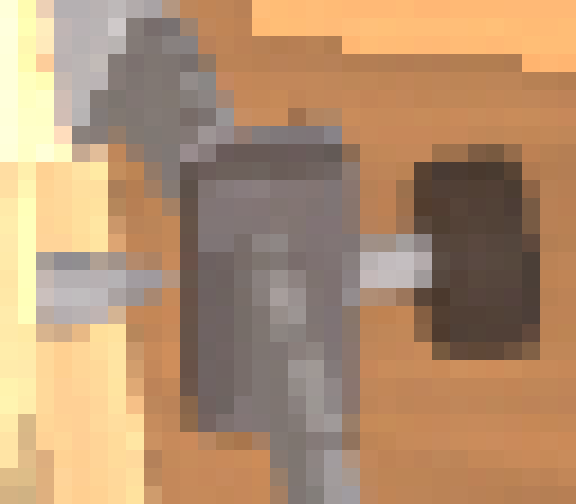

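```bash
python3 - <<'E'
from tri import *
E=[492.7,-91.8,.1165]
t=load('t8.png')
def W(a,y):
    a=np.radians(a); x=-130+200*np.cos(a); c,n=np.cos(E[2]),np.sin(E[2]); return [E[0]+c*x-n*y,E[1]+n*x+c*y,52+200*np.sin(a)]
z=lambda P:(proj(t,P)[0]+.5-[394,234])*18
for a in (40,41,41.5,42,43): print(a,'tip',z(W(a,-164)).round(0),'shaft',z(W(a,-190)).round(0),'knob',z(W(a,-204)).round(0))
# centroid of knob in top, dark pixels
f=t['frame'][234:262,394:426].astype(int).sum(2); yy,xx=np.nonzero(f[:, 23:31]<100+20); print('knob c',(xx.mean()+23.5)*18,(yy.mean()+.5)*18,len(xx))
E
```

```text
40 tip [178. 268.] shaft [366. 248.] knob [468. 237.]
41 tip [183. 282.] shaft [372. 261.] knob [473. 250.]
41.5 tip [186. 289.] shaft [374. 268.] knob [476. 257.]
42 tip [188. 296.] shaft [377. 275.] knob [479. 264.]
43 tip [193. 310.] shaft [383. 290.] knob [485. 279.]
knob c 477.85714285714283 247.28571428571428 42
```

```bash
python3 - <<'E'
from tri import *
E=[492.7,-91.8,.1165]
def W(a,y):
    a=np.radians(a); x=-130+200*np.cos(a); c,n=np.cos(E[2]),np.sin(E[2]); return [E[0]+c*x-n*y,E[1]+n*x+c*y,52+200*np.sin(a)]
s=load('s8.png'); zz=lambda P:(proj(s,P)[0]+.5-[238,265])*18
for a in (40,41,42,43): print(a,*[(y,zz(W(a,y)).round(0)) for y in (-147,-155,-164,-190,-204)])
E
```

```text
40 (-147, array([459., 194.])) (-155, array([423., 234.])) (-164, array([381., 280.])) (-190, array([258., 417.])) (-204, array([190., 492.]))
41 (-147, array([443., 173.])) (-155, array([406., 214.])) (-164, array([364., 260.])) (-190, array([241., 395.])) (-204, array([172., 471.]))
42 (-147, array([426., 152.])) (-155, array([389., 193.])) (-164, array([347., 239.])) (-190, array([223., 374.])) (-204, array([155., 449.]))
43 (-147, array([409., 132.])) (-155, array([372., 172.])) (-164, array([330., 218.])) (-190, array([205., 353.])) (-204, array([137., 428.]))
```

Emit:
drive_tool --pt "255 -0.0006 -0.0009 0 0 0 0" --pt "255 -0.0012 -0.0018 0 0 0 0" --pt "255 -0.0012 -0.0018 0 0 0 0" --pt "255 -0.0012 -0.0018 0 0 0 0" --pt "255 -0.0012 -0.0018 0 0 0 0" --pt "255 -0.0012 -0.0018 0 0 0 0" --pt "255 -0.0012 -0.0018 0 0 0 0" --pt "255 -0.0012 -0.0018 0 0 0 0" --pt "255 -0.0012 -0.0018 0 0 0 0" --pt "255 -0.0012 -0.0018 0 0 0 0"

```text
time: 16.1
tool_pos: [502.6, -93.1, 239.3]
tcp_rot: [76.7, 89.2, -6.6]
ft_force: [13.1, 4.7, 12.5]
finger_gap: 11.6
```

```bash
python3 - <<'E'
from edge import *
p,Rm,s=meas(); print(p,s['ft_force'],s['finger_gap'],s['qd'].round(2))
h=np.array([364.48,-107.33]); 
u=np.array([np.cos(.1165),np.sin(.1165)]); x=(p[:2]-h)@u; print('tilt est',np.degrees(np.arctan2(p[2]+19+2-52,x))-13.75, np.hypot(p[2]+21-52,x))
A=snap('scene','s9.png')['frame'];t=snap('top','t9.png');B=t['frame']; snap('wrist','w9.png')
f=lambda i:np.clip(cv2.resize(i,None,fx=12,fy=12,interpolation=cv2.INTER_NEAREST).astype(float)*1.8,0,255).astype('uint8')
cv2.imwrite('pics/z5.png',np.hstack([f(A[265:295,238:270]),f(B[233:263,394:426])]))
q=lambda x,y:(x/4+200,y/4+200)
edgeyaw(t,q(92,50),q(116,380),212,'bar L'); edgeyaw(t,q(142,50),q(163,370),212,'bar R')
E
```

```text
[502.5898943  -93.05917002 239.25898595] [13.11544717  4.72601279 12.47040666] 11.642874837101987 [-0.02  0.08  0.01  0.02  0.02 -0.06]
tilt est 42.561229119849216 250.29237466804088
bar L yaw 0.1115 n 82 82 std 0.41 y at x=450 177.3
bar R yaw 0.113 n 71 75 std 0.51 y at x=450 149.1
```

View pics/z5.png

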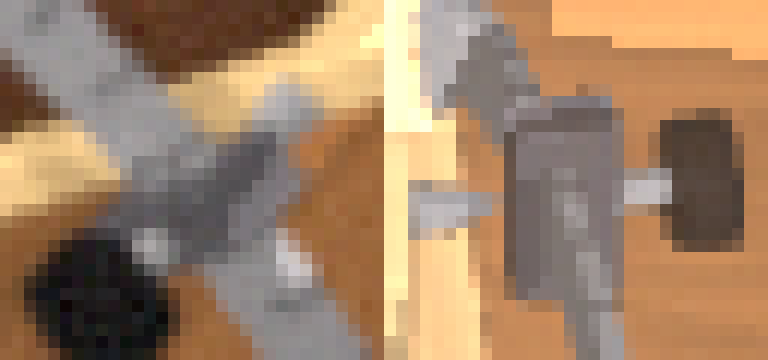

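View pics/s9.png

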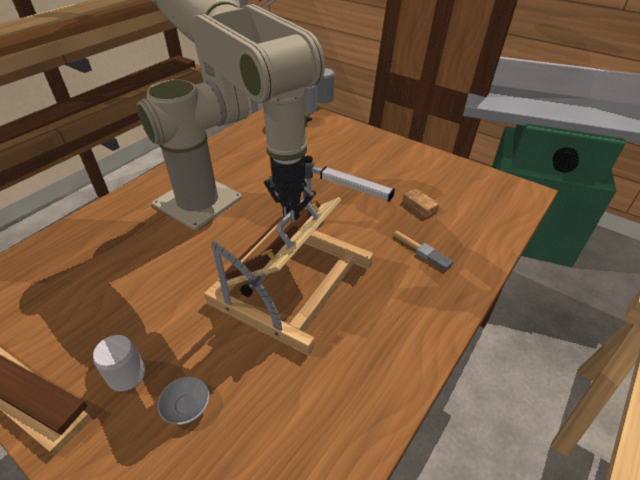

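View pics/w9.png

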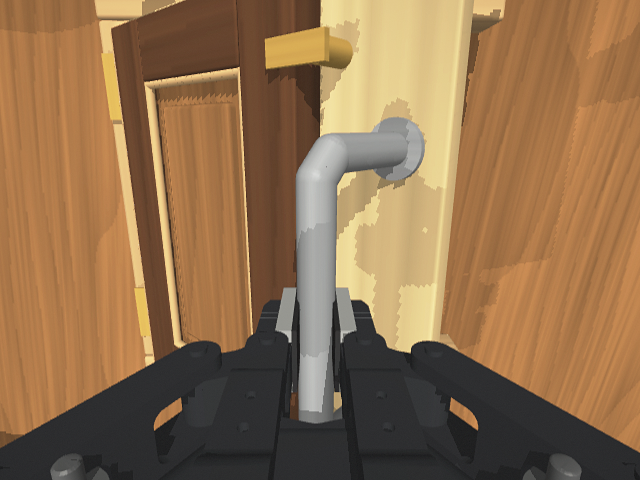

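```bash
python3 - <<'E'
from mk import *
p,_,s=meas(); print(p,s['ft_force'],s['finger_gap'],s['time']); print(hand_in())
p,_,s=meas(); print(p,s['time'])
E
```

```text
[502.56880736 -93.06877557 239.25284582] [12.89776871  3.46909409 11.87799253] 11.863157147111167 16.25
the job is handed in; nothing more can be done
None
the job is handed in; nothing more can be done
```

The lamp bar is swung in parallel to the board, the board is lifted to the index clip, and the gripper still holds it there. I handed the job in at 16.3 s.

- **Light bar:** I gripped the bar and swung it in. The first check put it about 0.015 rad short of parallel, so I gripped it again and corrected. After that its edges measured 0.111–0.113 rad from above, against 0.116–0.117 rad for the board's rails and door. That leaves about 0.2–0.3° of error.
- **Board:** I held the handle with a 60 N grip and raised it in steps. In the top view the pointer reads about 41.8° and the clip about 41.6°. My scene-view estimates, taken before the last 0.5° lift, suggested the pointer could be about 0.2° low, so the two cameras disagree slightly.
- **What "meets" means:** The pointer passes about 3 mm inside the clip without touching it. I therefore lined it up with the clip's screw axis, the middle of the clip.
- **Stability and forces:** The arm was still when I handed in, and the final force was about 18 N. All force readings between moves were well under the limits.
- **Other items:** By eye, the tin, dish, brush and sanding block look unmoved in the last picture, and nothing touched the wet door in any picture. I did not measure either of these.

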